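# Clamp the blanks in the jig and check them with the straightedge

## Robot

A 7-joint arm with a two-finger parallel gripper is mounted at the origin on the work surface. World frame = base frame: x ahead of the robot, y to its left, z up, the work surface at z = 0. Lengths are in m, angles in rad, forces in N, time in s.
With the tool pointing down it reaches from about 0.425 to 0.925 m from the base axis. Payload 6.8 kg.
Tool frame: the origin (TCP) lies on the mounting face of the last link; the fingertips stand 182 mm ahead of it and the grasp point (between the pads) lies 163 mm ahead of it (bot.tcp_to_tips is the distance from the TCP to the fingertips, in m); z points along the fingers, y is the line along which they close (so a half turn about z gives the same grasp; the last joint's range is limited). The gripper opens to 88 mm and grips with 3 to 60 N. Pads are 20 mm wide; open, the fingers measure 115 mm over their backs; the gripper's body (75 mm by 178 mm) begins 61 mm behind the grasp point.
Start: joints at [-1.387, 0.477, 0.022, 1.555, -0.011, 1.109, -0.083], TCP at [0.194, 0.646, 0.405] pointing down, gripper open.
Joint ranges: [-2.96, 2.96], [-0.34, 2.1], [-1.41, 1.46], [0.24, 2.44], [-1.37, 4.51], [0.17, 1.92], [-2.96, 2.96]. Speed limits (rad/s): [2.39, 2.39, 3.14, 3.14, 3.14, 3.14, 3.14].

## Interface

Orientations are given as [roll, pitch, yaw] about the fixed x, y, z axes, in that order (R = Rz(yaw) Ry(pitch) Rx(roll)).
In Python, from bench import bot gives the robot as it stands. The module is installed in compiled form; this text tells all that it offers.
- The arm moves only by the shell command python3 -m handwheel 'ROWS' [FORCE]. ROWS is a JSON object of lists of equal length, an entry for each row: "rotation": the turn, a rotation vector about the world's x, y, z in degrees, a list of three; "offset": the shift along the world's x, y, z in mm, a list of three; "claw": the opening, from 0 (shut) to 1 (fully open). In form: {"rotation": [[rx, ry, rz], ...], "offset": [[x, y, z], ...], "claw": [claw, ...]}. A call has exactly 5 rows; each row is the pose to reach, as a shift and turn from the pose commanded when the call began; what a row does not reach only later rows make up. A row lasts 1/8 s, in which the tool goes at most 62.5 mm and 10.7 degrees, less where a joint would pass 70% of its speed; a pose out of reach is approached as far as the arm can. A call with a gripper value outside its range is refused whole. The fingers move at their own pace and stop on an object; FORCE is the grip in N (left out, the last holds). Time passes only in rows, so rows that repeat a pose let the fingers close, or fill a call up. It gives the time, the measured TCP pose, the force, the opening and the grip force at its end, in the units of the state.
- bot.read_state(): the state, without advancing time (a new reading comes with each control period).
- bot.grab_frame(name): name is "scene" or "top"; returns the picture (384x512x3 uint8, blue, green, red); there is no depth.
- bot.calibration(name): a dict with "K" (3x3 intrinsics, pixels), "D" ([k1, k2, p1, p2, k3] as OpenCV has them; the pictures are not rectified), "rvec" (rotation vector, rad) and "tvec" (3), from world to camera coordinates, as OpenCV has them. Camera axes: x right, y down, z forward; pixel columns grow to the right and rows downward; lengths in m; the calibration is good to about 2 mm. A picture is of the moment at which its call begins. calibration takes no time and is no camera call.
- bot.job_done(): hands the job in; it is judged then, once.
The state is a dict: "clock": time; "joint_positions": joint angles; "joint_velocities": joint speeds; "joint_efforts": joint torques, N m; "ee_pos": TCP position; "tool_rot": TCP orientation; "force": force on the tool from outside, world axes, zero at the start; "torque": the same for the moment, N m; "opening": finger opening in m; "finger_force": force on a finger pad.
Only numpy, scipy, OpenCV 4.12 (cv2) and the standard library are available. Lean on these libraries where they do the work, as an engineer would, in place of code of your own. Each camera call takes 0.05 s, during which the arm holds its last target. There are 200 camera calls.

## Task

Lay each wooden blank on the table flat into the jig lane of its own width and lock that lane's toggle clamp on it, pushing the handle down past centre until it stays down. With all of them clamped, lay the straightedge across the two side rails, over the blanks and roughly centred and square to the lanes, let go of it, and press it down above the left rail and then above the right rail (as seen from the robot) to see that it does not rock. Then lay the straightedge back on the middle of its cork mat, along the mat, leaving the clamps locked, and leave the square and the offcuts that lie about where they are.

Things in the scene. Friction and masses are not known exactly. Their poses are not given: they have to be found in the camera images.
- jig: Fixed plywood jig, base 12 mm thick, x -130 to +100, y -155 to +155 mm from its origin on the table; x points away from the robot, +y left, z up. Side by side on it three recesses (lanes), each 116 mm long in x and 6 mm wider than its blank, between strips 6 mm high (lane floor 12, strip tops 18 mm above the table). Three toggle clamps along the near side, one per lane.
- rails (a point): Point midway between the jig's two dark rails, at their top: x 40, y 0, z 38 mm in the jig's frame, its axes. The rails are 30 mm wide, centred at y -140 and +140, running x -50 to +105 mm, their tops 38 mm above the table: the straightedge belongs across them here.
- mat: Fixed cork mat 380 x 80 x 4 mm, the straightedge's resting place. Origin at the centre of its underside; x along its length, z up.
- straightedge: Straightedge: aluminium bar 330 x 30 x 10 mm (x, y, z) with a dark wooden grip, 70 x 16 mm and 26 mm high, standing on the middle of its top. 0.3 kg. Origin at the centre of its underside, x along its length, z up. It starts on the mat.
- blank_narrow: Wooden blank, 100 x 28 x 24 mm (x, y, z), the narrow one of three; may be absent. Origin at the centre of its underside, x along its length, z up. Starts on the table at the left. Its own lane is the 34 mm wide one, with its centre at x 15, y -80 mm in the jig's frame; seated there its underside is 12 mm and its top 36 mm above the table (2 mm under the rails).
- handle_narrow (a joint): Handle of the narrow lane's toggle clamp, rad: 0 = open (points to jig -x and 63 deg up), 0.95 = over-centre, 1.05 = locked on its stop (nearly level). Hinge parallel to jig y, at x -111, y -80, z 67 mm in the jig's frame; push it down and towards -x along the arc, 5 to 10 N at the grip. A spring throws it open if let go before 0.95, onto the stop after. Lift past 0.95 (about 5 N) to reopen.
- grip_narrow (a point): Point on the centre line of that handle, 70 mm from its hinge; the grip is a black rubber round bar of 16 mm diameter, from 30 to 94 mm from the hinge. Moves with the handle.
- spindle_narrow: Sprung spindle of that clamp, rubber foot 14 mm across. Origin where it sits in the clamp arm, 65 mm from the arm's hinge. Locked: at about jig x -20 mm over the blank's near end, pressing with about 4 N, arm top under 80 mm above the table. Open: the arm stands upright at jig x -85 mm, 132 mm above the table, foot pointing to +x.
- blank_medium: Wooden blank, 100 x 40 x 24 mm (x, y, z), the medium one of three; may be absent. Origin at the centre of its underside, x along its length, z up. Starts on the table at the left. Its own lane is the 46 mm wide one, with its centre at x 15, y -12 mm in the jig's frame; seated there its underside is 12 mm and its top 36 mm above the table (2 mm under the rails).
- handle_medium (a joint): Handle of the medium lane's toggle clamp, rad: 0 = open (points to jig -x and 63 deg up), 0.95 = over-centre, 1.05 = locked on its stop (nearly level). Hinge parallel to jig y, at x -111, y -12, z 67 mm in the jig's frame; push it down and towards -x along the arc, 5 to 10 N at the grip. A spring throws it open if let go before 0.95, onto the stop after. Lift past 0.95 (about 5 N) to reopen.
- grip_medium (a point): Point on the centre line of that handle, 70 mm from its hinge; the grip is a black rubber round bar of 16 mm diameter, from 30 to 94 mm from the hinge. Moves with the handle.
- spindle_medium: Sprung spindle of that clamp, rubber foot 14 mm across. Origin where it sits in the clamp arm, 65 mm from the arm's hinge. Locked: at about jig x -20 mm over the blank's near end, pressing with about 4 N, arm top under 80 mm above the table. Open: the arm stands upright at jig x -85 mm, 132 mm above the table, foot pointing to +x.
- blank_wide: Wooden blank, 100 x 52 x 24 mm (x, y, z), the wide one of three; may be absent. Origin at the centre of its underside, x along its length, z up. Starts on the table at the left. Its own lane is the 58 mm wide one, with its centre at x 15, y 68 mm in the jig's frame; seated there its underside is 12 mm and its top 36 mm above the table (2 mm under the rails).
- handle_wide (a joint): Handle of the wide lane's toggle clamp, rad: 0 = open (points to jig -x and 63 deg up), 0.95 = over-centre, 1.05 = locked on its stop (nearly level). Hinge parallel to jig y, at x -111, y 68, z 67 mm in the jig's frame; push it down and towards -x along the arc, 5 to 10 N at the grip. A spring throws it open if let go before 0.95, onto the stop after. Lift past 0.95 (about 5 N) to reopen.
- grip_wide (a point): Point on the centre line of that handle, 70 mm from its hinge; the grip is a black rubber round bar of 16 mm diameter, from 30 to 94 mm from the hinge. Moves with the handle.
- spindle_wide: Sprung spindle of that clamp, rubber foot 14 mm across. Origin where it sits in the clamp arm, 65 mm from the arm's hinge. Locked: at about jig x -20 mm over the blank's near end, pressing with about 4 N, arm top under 80 mm above the table. Open: the arm stands upright at jig x -85 mm, 132 mm above the table, foot pointing to +x.
- offcut1: Bystander: a small light offcut, right, beside the cork mat; to be left where it is.
- offcut2: Bystander: a small dark offcut, near the robot, right; to be left where it is.
- try_square: Bystander: a try square, near the robot, left; to be left where it is.
There are look-alikes about, which are no part of the job. What is shaped like the blank_wide but pink is not meant.

How it is judged:
By the outcome, as a careful person would: the job done as asked, in the order asked, and still so for the second after the job is handed in, with the robot touching nothing.
Of blank_narrow, blank_medium, blank_wide only 2 to 3 are there at a start; the rules pass over those that are not, and their reading is None.
At some moment in a run one of blank_narrow, blank_medium, blank_wide, straightedge may be knocked a few centimetres aside while the robot is not near it.
Once in a run the grip may slacken for a moment while it holds something.
It also fails if it takes over 210 s, if anything falls off the work surface, if the arm or the gripper's body presses on something with over 40 N, if the wrist force passes 120 N, or if a joint passes its speed limit or range.

## Working session

There is one attempt and no reset: what is moved stays moved. The work goes in short steps, Python scripts to look and compute and a shell command to move; the robot and the scene stay as the last step left them, time stands still between calls to the robot, and variables do not carry over. Pictures are saved under pics/ and viewed, at most 14 in all, crops included, and the job is handed in when it is done.

```bash
mkdir -p pics; cat > h.py <<'E'
import numpy as np, cv2, json
from bench import bot
from scipy.spatial.transform import Rotation as R
def px2w(name,pts,z):
    c=bot.calibration(name);K=np.array(c["K"]);D=np.array(c["D"])
    Rm=cv2.Rodrigues(np.array(c["rvec"],float))[0];t=np.array(c["tvec"],float).ravel()
    u=cv2.undistortPoints(np.array(pts,float).reshape(-1,1,2),K,D).reshape(-1,2)
    d=np.c_[u,np.ones(len(u))]@Rm; o=-Rm.T@t
    return o+d*((z-o[2])/d[:,2])[:,None]
def w2px(name,P):
    c=bot.calibration(name)
    return cv2.projectPoints(np.array(P,float).reshape(-1,1,3),np.array(c["rvec"],float),np.array(c["tvec"],float),np.array(c["K"]),np.array(c["D"]))[0].reshape(-1,2)
def st():
    s=bot.read_state();print({k:np.round(s[k],3).tolist() for k in ("clock","joint_positions","ee_pos","tool_rot","force","opening","finger_force")})
E
python3 - <<'E'
from h import *
st()
for n in("top","scene"):
    f=bot.grab_frame(n);cv2.imwrite(f"pics/{n}0.png",f)
    c=bot.calibration(n);Rm=cv2.Rodrigues(np.array(c["rvec"],float))[0];print(n,(-Rm.T@np.array(c["tvec"]).ravel()).round(3),Rm[2].round(2),np.array(c["K"])[0,0])
E
for n in top scene; do python3 -c "
import cv2;f=cv2.imread('pics/${n}0.png');cv2.imwrite('pics/${n}0b.png',cv2.resize(f,(800,600),interpolation=cv2.INTER_CUBIC))"; done
```

```text
{'clock': 0.0, 'joint_positions': [-1.387, 0.478, 0.022, 1.556, -0.012, 1.109, -0.083], 'ee_pos': [0.194, 0.646, 0.404], 'tool_rot': [-3.14, 0.0, 2.85], 'force': [0.117, 1.06, 0.093], 'opening': 0.088, 'finger_force': 0.0}
top [0.099 0.039 1.773] [ 0.19  0.   -0.98] 441.00014776581065
scene [ 0.784 -0.577  1.227] [-0.28  0.46 -0.84] 377.2313854863004
```

View pics/top0b.png

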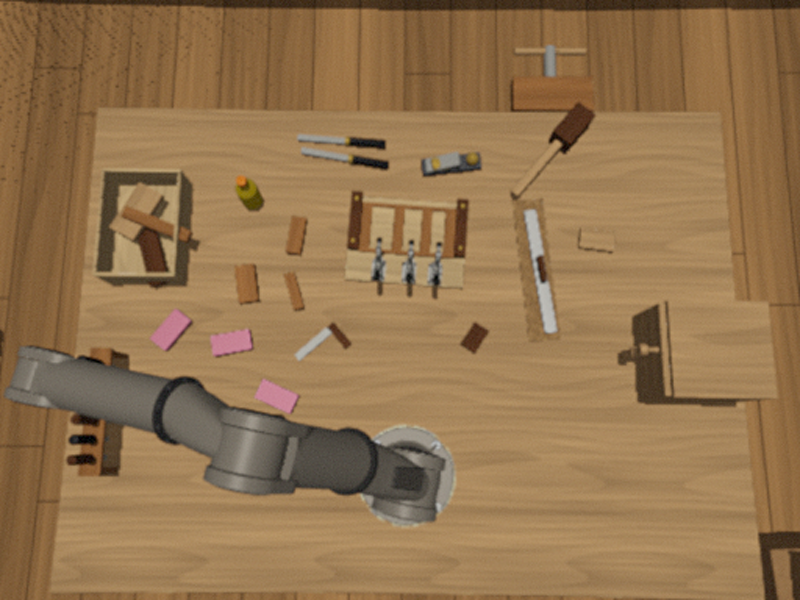

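View pics/scene0b.png

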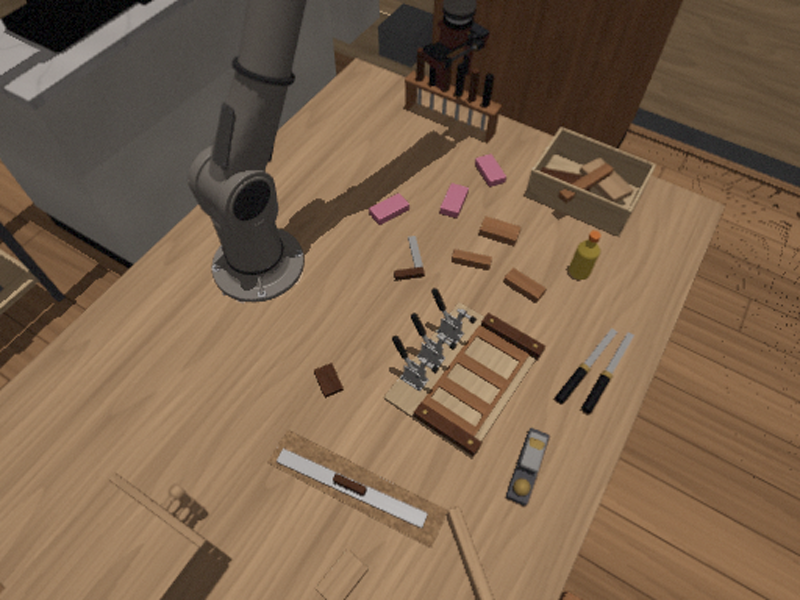

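The top view shows three brown blanks, at about (246,283) wide, (296,235) medium and (293,291) narrow. The three pink pieces are look-alikes. The jig is at (406,240), with rails at (355,222) and (462,225), and the mat with the straightedge is at (538,268). Next I measure by colour.

```bash
cat > seg.py <<'E'
from h import *
def rect(name,mask,z):
    "contours -> world rect at height z"
    out=[]
    for c in cv2.findContours(mask,cv2.RETR_EXTERNAL,cv2.CHAIN_APPROX_NONE)[0]:
        if cv2.contourArea(c)<25: continue
        m=cv2.moments(c);px=(m['m10']/m['m00'],m['m01']/m['m00'])
        w=px2w(name,c.reshape(-1,2),z)[:,:2]
        r=cv2.minAreaRect((w*1000).astype(np.float32))
        (cx,cy),(a,b),th=r
        if a<b:a,b,th=b,a,th+90
        th=(th+90)%180-90
        out.append((np.round(px,1).tolist(),round(cx),round(cy),round(a),round(b),round(th,1)))
    return out
E
python3 - <<'E'
from seg import *
for n,pts in (("top",[(157,181),(189,150),(187,186),(227,138),(343,170),(310,155),(260,110),(200,120)]),("scene",[(320,147),(302,166),(336,182),(330,212),(230,300),(184,296),(290,225)])):
    f=cv2.imread(f"pics/{n}0.png");hsv=cv2.cvtColor(f,cv2.COLOR_BGR2HSV)
    print(n,[hsv[y,x].tolist() for x,y in pts])
    print(n,'blank?');
    m=cv2.inRange(hsv,(5,125,70),(13,255,170))
    for r in rect(n,m,0.024):print(r)
f=cv2.imread("pics/top0.png");c=f[105:200,140:370]
cv2.imwrite("pics/c1.png",cv2.resize(c,(800,330),interpolation=cv2.INTER_CUBIC))
f=cv2.imread("pics/scene0.png");c=f[130:300,230:390]
cv2.imwrite("pics/c2.png",cv2.resize(c,(565,600),interpolation=cv2.INTER_CUBIC))
E
```

```text
top [[14, 154, 152], [14, 152, 149], [14, 148, 143], [13, 168, 85], [20, 10, 155], [16, 114, 172], [17, 111, 163], [16, 117, 161]]
top blank?
([303.3, 215.9], 344, -174, 65, 39, -33.9)
([216.8, 214.1], 345, 173, 69, 17, 40.6)
([96.6, 160.9], 559, 668, 117, 49, 17.2)
([294.1, 147.7], 633, -138, 155, 34, -3.9)
([227.2, 141.2], 651, 135, 155, 34, -3.2)
([367.4, 77.8], 934, -448, 114, 70, -34.5)
scene [[13, 140, 131], [12, 136, 137], [12, 134, 139], [10, 145, 81], [15, 115, 122], [12, 7, 175], [17, 83, 176]]
scene blank?
([364.6, 381.4], 988, -302, 35, 13, 31.3)
([223.6, 309.0], 521, -347, 66, 11, 7.1)
([208.9, 241.5], 350, -180, 66, 42, -33.5)
([301.6, 246.9], 641, -18, 270, 155, 85.8)
([328.6, 213.2], 652, 144, 155, 29, -4.9)
([335.9, 181.1], 615, 288, 101, 40, -7.1)
([261.3, 173.6], 352, 167, 71, 17, 41.7)
([301.7, 164.3], 463, 290, 97, 28, 16.7)
([319.8, 146.0], 483, 410, 100, 55, 7.6)
([362.6, 123.7], 584, 622, 32, 32, 79.6)
([373.4, 112.8], 589, 700, 207, 86, 36.0)
([307.9, 66.6], 201, 829, 136, 68, -0.7)
([274.7, 54.5], 38, 829, 184, 68, -0.2)
```

View pics/c1.png

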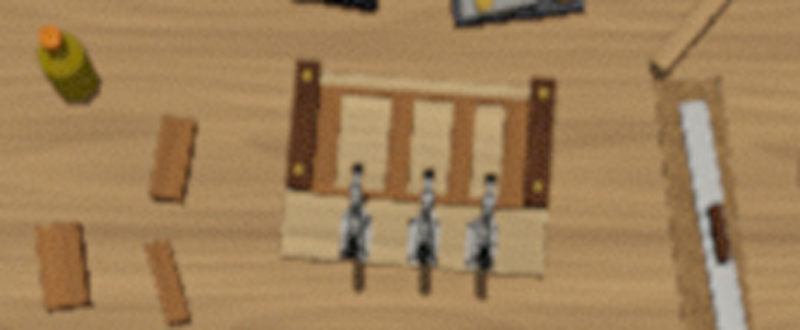

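View pics/c2.png

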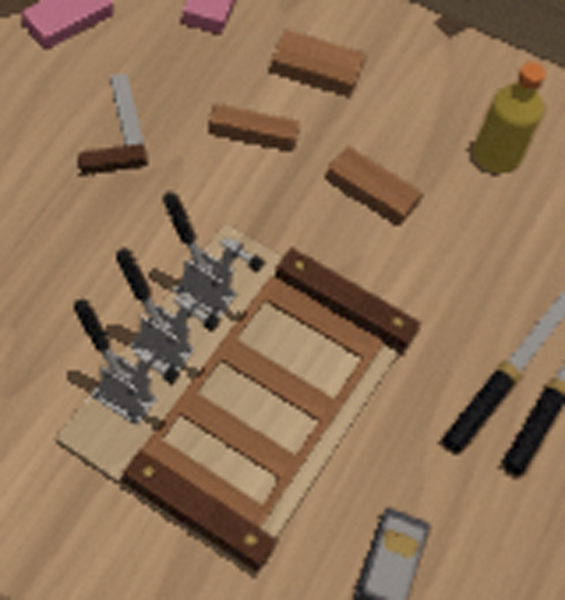

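The crops show all three brown blanks, the jig with three empty lanes and all three clamps open. From the robot's left the lanes run wide, medium, narrow. Next I refine the poses.

```bash
python3 - <<'E'
from seg import *
for n in("top","scene"):
    f=cv2.imread(f"pics/{n}0.png");hsv=cv2.cvtColor(f,cv2.COLOR_BGR2HSV)
    big=cv2.resize(f,None,fx=4,fy=4,interpolation=cv2.INTER_CUBIC);H=cv2.cvtColor(big,cv2.COLOR_BGR2HSV)
    def go(lab,lo,hi,z,box,amin,er=0):
        m=cv2.inRange(H,lo,hi);k=np.zeros_like(m);x0,y0,x1,y1=[4*v for v in box];k[y0:y1,x0:x1]=m[y0:y1,x0:x1]
        k=cv2.morphologyEx(k,cv2.MORPH_OPEN,np.ones((5,5)))
        for c in cv2.findContours(k,cv2.RETR_EXTERNAL,cv2.CHAIN_APPROX_NONE)[0]:
            if cv2.contourArea(c)<amin*16: continue
            p=(c.reshape(-1,2)+.5)/4-.5
            (cx,cy),(a,b),th=cv2.minAreaRect((px2w(n,p,z)[:,:2]*1000).astype(np.float32))
            if a<b:a,b,th=b,a,th+90
            th=(th+90)%180-90
            print(n,lab,p.mean(0).round(1),np.round([cx,cy,a,b,th],1))
    if n=="top":
        go("blank",(10,128,100),(15,255,200),.024,(145,130,205,205),30)
        go("rail",(0,100,0),(18,255,105),.038,(215,115,305,170),50)
        go("lane",(16,60,150),(24,125,255),.012,(225,125,300,162),30)
        go("bar",(0,0,120),(180,45,255),.010,(328,120,365,220),50)
        go("grip",(0,100,0),(18,255,100),.040,(328,120,365,220),8)
    else:
        go("blank",(8,118,75),(14,255,200),.024,(285,130,355,195),30)
        go("rail",(0,100,0),(18,255,95),.038,(255,195,355,300),50)
        go("lane",(12,40,150),(24,118,255),.012,(268,205,345,290),30)
        go("bar",(0,0,120),(180,45,255),.010,(170,280,290,350),50)
        go("grip",(0,60,0),(18,255,100),.040,(170,280,290,350),8)
E
```

```text
top blank [188.  186.2] [459.2 291.2 101.3  30.5  17.5]
top blank [157.3 181. ] [478.5 415.1 104.6  54.3   9.3]
top blank [188.9 150.2] [609.8 291.2 102.5  42.8  -8.1]
top rail [294.6 145.7] [ 628.4 -139.6  156.9   28.5   -4.4]
top rail [227.  142.1] [647.  135.1 157.5  30.6  -4.2]
top lane [279.3 147.8] [625.4 -81.4 115.2  36.8  -3.9]
top lane [263.3 148.1] [630.5 -13.4 116.5  48.9  -4.2]
top lane [243.8 146.5] [635.9  67.1 116.5  61.1  -4.1]
top lane [266.  127.5] [708.6 -22.5 282.1  37.1 -89.5]
top bar [344.9 173.3] [ 524.3 -348.9  333.7   34.8    8.1]
top grip [346.5 171.5] [ 521.8 -348.    62.9   15.4    9.3]
scene blank [335.9 181. ] [614.7 288.3 103.9  41.8  -7.9]
scene blank [301.7 164.3] [463.8 289.2  99.8  29.7  17. ]
scene blank [319.8 146. ] [482.8 413.  101.4  53.9   9.7]
scene rail [285.8 275.5] [ 634.5 -150.7  156.1   42.8   -4.2]
scene rail [328.  215.2] [653.7 128.  156.   43.   -5. ]
scene lane [277.7 283.5] [ 627.1 -167.    84.9   61.2   31.6]
scene lane [292.3 260. ] [625.2 -82.3 115.3  32.4  -3.6]
scene lane [276.6 240.5] [547.9 -47.7  51.   40.1 -59.5]
scene lane [303.  245.4] [629.9 -14.7 115.3  43.6  -3.6]
scene lane [325.9 264.3] [748.9 -19.2 264.4 104.3  86.1]
scene lane [287.8 225.7] [554.   25.1  58.7  45.7 -61.6]
scene lane [314.4 228.6] [635.4  65.5 115.3  55.2  -3.9]
scene lane [276.1 214.2] [487.8  44.3  39.4  23.3  -1.1]
scene lane [336.2 208.7] [667.  172.6  77.7  52.5  31.7]
scene lane [299.8 210. ] [560.2 104.9  60.6  44.3 -64.7]
scene bar [224.7 312.4] [ 523.6 -349.5  331.5   32.2    7.9]
scene grip [287.5 333.1] [ 731.5 -308.6   29.3    7.3  -39.9]
scene grip [223.3 309.6] [ 526.1 -351.7   70.3   18.9    7.7]
scene grip [286.6 281.3] [ 649.7 -170.6   21.4   15.1   31.6]
```

```bash
python3 -m handwheel '{"rotation":[[0,0,10],[0,0,20],[0,0,26],[0,0,26],[0,0,26]],"offset":[[57,-46,-20],[114,-92,-40],[171,-138,-60],[228,-184,-80],[287,-232,-100]],"claw":[1,1,1,1,1]}' 25
```

```text
clock: 0.72
ee_pos: [0.43, 0.4555, 0.3219]
tool_rot: [-3.141, -0.0, -2.979]
force: [0.4, 1.0, 0.2]
opening: 0.0875
finger_force: 0.0
```

```bash
python3 -m handwheel '{"rotation":[[0,0,0],[0,0,0],[0,0,0],[0,0,0],[0,0,0]],"offset":[[0,0,-20],[0,0,-20],[0,0,-20],[0,0,-20],[0,0,-20]],"claw":[1,1,1,1,1]}'; python3 - <<'E'
from seg import *
f=bot.grab_frame("scene");cv2.imwrite("pics/s1.png",f)
E
```

```text
clock: 1.35
ee_pos: [0.4283, 0.4576, 0.3034]
tool_rot: [3.141, 0.001, -2.978]
force: [0.7, -0.0, -1.0]
opening: 0.0879
finger_force: 0.0
```

```bash
python3 -m handwheel '{"rotation":[[0,0,0],[0,0,0],[0,0,0],[0,0,0],[0,0,0]],"offset":[[26,-21,-15],[53,-43,-30],[53,-43,-60],[53,-43,-90],[53,-43,-113]],"claw":[1,1,1,1,1]}'; python3 -m handwheel '{"rotation":[[0,0,0],[0,0,0],[0,0,0],[0,0,0],[0,0,0]],"offset":[[0,0,0],[0,0,0],[0,0,0],[0,0,0],[0,0,0]],"claw":[1,0.5,0.4,0.4,0.4]}' 25
```

```text
clock: 2.02
ee_pos: [0.4816, 0.414, 0.1887]
tool_rot: [-3.141, -0.0, -2.979]
force: [-0.8, 0.2, -0.5]
opening: 0.0879
finger_force: 0.0
clock: 2.65
ee_pos: [0.4819, 0.4146, 0.1905]
tool_rot: [3.14, 0.001, -2.979]
force: [0.1, 0.5, 3.1]
opening: 0.0521
finger_force: 25.1
```

```bash
python3 -m handwheel '{"rotation":[[0,0,0],[0,0,0],[0,0,0],[0,0,-3],[0,0,-6]],"offset":[[0,0,30],[0,0,70],[0,0,110],[15,-20,140],[35,-50,150]],"claw":[0.4,0.4,0.4,0.4,0.4]}' 30; python3 -m handwheel '{"rotation":[[0,0,-2],[0,0,-4],[0,0,-7.4],[0,0,-7.4],[0,0,-7.4]],"offset":[[25,-35,0],[50,-75,0],[75,-115,0],[97,-155,0],[119,-195,0]],"claw":[0.4,0.4,0.4,0.4,0.4]}';python3 -m handwheel '{"rotation":[[0,0,0],[0,0,0],[0,0,0],[0,0,0],[0,0,0]],"offset":[[0,-40,0],[0,-80,0],[0,-103,0],[0,-103,0],[0,-103,0]],"claw":[0.4,0.4,0.4,0.4,0.4]}'; python3 - <<'E'
from seg import *
for n in("top","scene"):
    f=bot.grab_frame(n);cv2.imwrite(f"pics/{n}2.png",f)
st()
E
```

```text
clock: 3.28
ee_pos: [0.5168, 0.3647, 0.3421]
tool_rot: [3.139, 0.002, -3.084]
force: [0.3, -0.1, -1.1]
opening: 0.0517
finger_force: 30.0
clock: 3.9
ee_pos: [0.6361, 0.1676, 0.3395]
tool_rot: [-3.141, -0.001, 3.07]
force: [0.4, 0.2, -1.1]
opening: 0.0518
finger_force: 30.0
clock: 4.53
ee_pos: [0.6357, 0.0682, 0.3396]
tool_rot: [3.14, -0.0, 3.072]
force: [0.2, 0.1, -1.5]
opening: 0.0517
finger_force: 30.0
{'clock': 4.625, 'joint_positions': [-0.29, 0.483, 0.117, 1.713, -0.068, 0.949, 1.355], 'ee_pos': [0.636, 0.068, 0.34], 'tool_rot': [3.14, -0.0, 3.073], 'force': [0.298, 0.347, -1.139], 'opening': 0.052, 'finger_force': 29.999}
```

```bash
python3 -m handwheel '{"rotation":[[0,0,0],[0,0,0],[0,0,0],[0,0,0],[0,0,0]],"offset":[[0,-2,-30],[0,-2,-60],[0,-2,-90],[0,-2,-112],[0,-2,-112]],"claw":[0.4,0.4,0.4,0.4,0.4]}'; python3 -m handwheel '{"rotation":[[0,0,0],[0,0,0],[0,0,0],[0,0,0],[0,0,0]],"offset":[[0,0,-6],[0,0,-12],[0,0,-18],[0,0,-25],[0,0,-25]],"claw":[0.4,0.4,0.4,0.4,0.4]}'
```

```text
clock: 5.25
ee_pos: [0.6349, 0.0655, 0.2259]
tool_rot: [-3.141, -0.004, 3.072]
force: [0.5, -0.4, -1.1]
opening: 0.0517
finger_force: 30.0
clock: 5.88
ee_pos: [0.636, 0.0645, 0.2026]
tool_rot: [3.141, 0.001, 3.07]
force: [1.3, 1.6, -2.1]
opening: 0.0515
finger_force: 30.0
```

```bash
python3 -m handwheel '{"rotation":[[0,0,0],[0,0,0],[0,0,0],[0,0,0],[0,0,0]],"offset":[[0,0,-1],[0,0,-1.5],[0,0,-1.5],[0,0,-1.5],[0,0,-1.5]],"claw":[0.4,0.4,0.4,0.4,0.4]}'; python3 -m handwheel '{"rotation":[[0,0,0],[0,0,0],[0,0,0],[0,0,0],[0,0,0]],"offset":[[0,0,0],[0,0,0],[0,0,0],[0,0,0],[0,0,0]],"claw":[0.7,0.72,0.72,0.72,0.72]}'; python3 -m handwheel '{"rotation":[[0,0,0],[0,0,0],[0,0,4],[0,0,8],[0,0,12]],"offset":[[0,0,30],[0,0,80],[0,40,140],[0,80,140],[0,120,140]],"claw":[0.72,0.72,1,1,1]}'; python3 - <<'E'
from seg import *
for n in("top","scene"):
    f=bot.grab_frame(n);cv2.imwrite(f"pics/{n}3.png",f)
st()
f=cv2.imread("pics/scene3.png");c=f[130:300,230:390]
cv2.imwrite("pics/c3.png",cv2.resize(c,(565,600),interpolation=cv2.INTER_CUBIC))
E
```

```text
clock: 6.5
ee_pos: [0.636, 0.0645, 0.2024]
tool_rot: [3.141, 0.001, 3.07]
force: [-1.0, 1.7, 7.7]
opening: 0.0517
finger_force: 30.0
clock: 7.12
ee_pos: [0.6357, 0.0639, 0.2011]
tool_rot: [-3.142, -0.0, 3.07]
force: [-0.7, 0.8, 0.6]
opening: 0.0634
finger_force: 0.0
clock: 7.75
ee_pos: [0.6359, 0.1856, 0.343]
tool_rot: [3.141, 0.003, -3.002]
force: [0.5, -0.1, -0.5]
opening: 0.0869
finger_force: 0.0
{'clock': 7.85, 'joint_positions': [-0.419, 0.516, 0.048, 1.649, -0.033, 0.976, 1.359], 'ee_pos': [0.635, 0.19, 0.341], 'tool_rot': [3.138, 0.001, -2.995], 'force': [1.133, 0.401, -0.168], 'opening': 0.088, 'finger_force': 0.0}
```

View pics/c3.png

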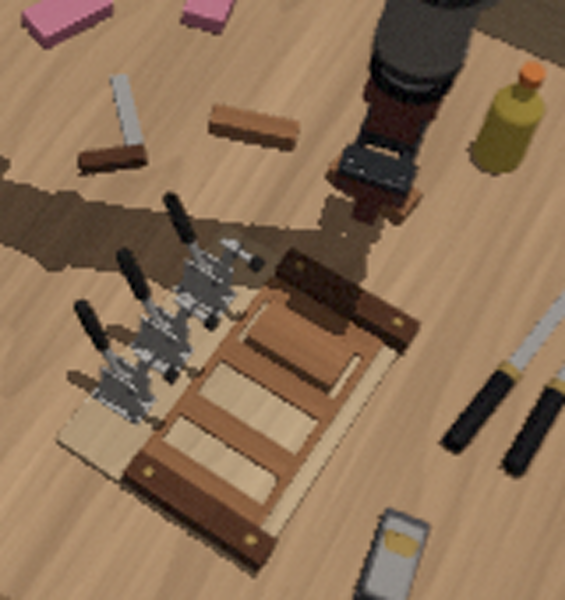

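The wide blank is seated, with floor showing at both lane ends, and the others have not moved. Next is the medium one.

```bash
python3 -m handwheel '{"rotation":[[0,0,-5],[0,0,-10],[0,0,-16],[0,0,-16.4],[0,0,-16.4]],"offset":[[-8,30,0],[-16,65,0],[-23,100,0],[-23,100,-40],[-23,100,-80]],"claw":[1,1,1,1,1]}'; python3 -m handwheel '{"rotation":[[0,0,0],[0,0,0],[0,0,0],[0,0,0],[0,0,0]],"offset":[[0,0,-10],[0,0,-20],[0,0,-20],[0,0,-20],[0,0,-20]],"claw":[1,1,1,1,1]}'
```

```text
clock: 8.48
ee_pos: [0.6128, 0.284, 0.2605]
tool_rot: [3.141, 0.001, 2.993]
force: [0.9, -1.2, -1.1]
opening: 0.0884
finger_force: 0.0
clock: 9.1
ee_pos: [0.6131, 0.2841, 0.2423]
tool_rot: [3.141, 0.001, 2.993]
force: [0.3, 0.0, -0.0]
opening: 0.0877
finger_force: 0.0
```

```bash
python3 -m handwheel '{"rotation":[[0,0,0],[0,0,0],[0,0,0],[0,0,0],[0,0,0]],"offset":[[0,6,-15],[0,6,-30],[0,6,-45],[0,6,-52],[0,6,-52]],"claw":[1,1,1,1,1]}'; python3 -m handwheel '{"rotation":[[0,0,0],[0,0,0],[0,0,0],[0,0,0],[0,0,0]],"offset":[[0,0,0],[0,0,0],[0,0,0],[0,0,0],[0,0,0]],"claw":[0.5,0.3,0.3,0.3,0.3]}' 30; python3 -m handwheel '{"rotation":[[0,0,0],[0,0,0],[0,0,0],[0,0,2],[0,0,4]],"offset":[[0,0,30],[0,0,70],[0,0,110],[5,-20,140],[10,-50,150]],"claw":[0.3,0.3,0.3,0.3,0.3]}'
```

```text
clock: 9.72
ee_pos: [0.6125, 0.2897, 0.1882]
tool_rot: [-3.141, -0.001, 2.993]
force: [-0.0, -0.5, 0.1]
opening: 0.0879
finger_force: 0.0
clock: 10.35
ee_pos: [0.6128, 0.2901, 0.1894]
tool_rot: [3.141, 0.0, 2.993]
force: [-0.2, 0.6, -0.2]
opening: 0.0412
finger_force: 0.3
clock: 10.98
ee_pos: [0.623, 0.2408, 0.3416]
tool_rot: [3.139, 0.003, 3.066]
force: [-0.2, -1.4, -0.3]
opening: 0.0396
finger_force: 30.0
```

```bash
python3 -m handwheel '{"rotation":[[0,0,0.3],[0,0,0.3],[0,0,0.3],[0,0,0.3],[0,0,0.3]],"offset":[[2,-40,0],[3,-80,0],[4,-120,0],[5,-160,0],[7,-200,0]],"claw":[0.3,0.3,0.3,0.3,0.3]}';python3 -m handwheel '{"rotation":[[0,0,0],[0,0,0],[0,0,0],[0,0,0],[0,0,0]],"offset":[[0,-40,0],[0,-55,-20],[0,-55,-50],[0,-55,-80],[0,-55,-100]],"claw":[0.3,0.3,0.3,0.3,0.3]}'
```

```text
clock: 11.6
ee_pos: [0.6295, 0.0387, 0.3391]
tool_rot: [-3.142, -0.0, 3.068]
force: [0.2, -0.1, -0.5]
opening: 0.0398
finger_force: 30.0
clock: 12.22
ee_pos: [0.6293, -0.015, 0.2377]
tool_rot: [-3.141, -0.002, 3.068]
force: [0.6, -0.2, -1.6]
opening: 0.0397
finger_force: 30.0
```

```bash
python3 -m handwheel '{"rotation":[[0,0,0],[0,0,0],[0,0,0],[0,0,0],[0,0,0]],"offset":[[0,0,-10],[0,0,-20],[0,0,-28],[0,0,-34],[0,0,-36]],"claw":[0.3,0.3,0.3,0.3,0.3]}';python3 -m handwheel '{"rotation":[[0,0,0],[0,0,0],[0,0,0],[0,0,0],[0,0,0]],"offset":[[0,0,0],[0,0,0],[0,0,0],[0,0,0],[0,0,0]],"claw":[0.3,0.3,0.3,0.3,0.3]}'
```

```text
clock: 12.85
ee_pos: [0.6298, -0.015, 0.203]
tool_rot: [-3.142, -0.0, 3.068]
force: [0.1, 2.3, -1.0]
opening: 0.0398
finger_force: 30.0
clock: 13.48
ee_pos: [0.6298, -0.015, 0.2032]
tool_rot: [3.142, 0.0, 3.068]
force: [-0.4, 0.3, -0.9]
opening: 0.04
finger_force: 30.0
```

```bash
python3 -m handwheel '{"rotation":[[0,0,0],[0,0,0],[0,0,0],[0,0,0],[0,0,0]],"offset":[[0,0,-1],[0,0,-2],[0,0,-2],[0,0,-2],[0,0,-2]],"claw":[0.3,0.3,0.3,0.3,0.3]}'; python3 -m handwheel '{"rotation":[[0,0,0],[0,0,0],[0,0,0],[0,0,0],[0,0,0]],"offset":[[0,0,0],[0,0,0],[0,0,0],[0,0,0],[0,0,0]],"claw":[0.58,0.58,0.58,0.58,0.58]}'; python3 -m handwheel '{"rotation":[[0,0,0],[0,0,0],[0,0,4],[0,0,8],[0,0,12]],"offset":[[0,0,30],[0,0,80],[0,40,140],[0,80,140],[0,120,140]],"claw":[0.58,0.58,1,1,1]}'; python3 -m handwheel '{"rotation":[[0,0,4],[0,0,8],[0,0,9],[0,0,9],[0,0,9]],"offset":[[-10,30,0],[-20,60,0],[-30,90,0],[-45,110,0],[-60,120,0]],"claw":[1,1,1,1,1]}'; cat > look.py <<'E'
from seg import *
def look(tag,items):
    for n in("top","scene"):
        f=bot.grab_frame(n);cv2.imwrite(f"pics/{n}{tag}.png",f)
        H=cv2.cvtColor(cv2.resize(f,None,fx=4,fy=4,interpolation=cv2.INTER_CUBIC),cv2.COLOR_BGR2HSV)
        spec={"top":{"blank":((10,128,100),(15,255,200),.024,(145,130,205,205),30),"placed":((10,128,100),(15,255,200),.036,(225,115,300,170),30),"bar":((0,0,120),(180,45,255),.010,(328,120,365,220),50),"lane":((16,60,150),(24,125,255),.012,(225,125,300,162),30)},
         "scene":{"blank":((8,118,75),(14,255,200),.024,(285,130,355,195),30),"placed":((8,118,75),(14,255,200),.036,(255,195,355,300),30),"bar":((0,0,120),(180,45,255),.010,(170,280,290,350),50),"lane":((12,40,150),(24,118,255),.012,(268,205,345,290),30)}}[n]
        for lab in items:
            lo,hi,z,box,amin=spec[lab]
            m=cv2.inRange(H,lo,hi);k=np.zeros_like(m);x0,y0,x1,y1=[4*v for v in box];k[y0:y1,x0:x1]=m[y0:y1,x0:x1]
            k=cv2.morphologyEx(k,cv2.MORPH_OPEN,np.ones((5,5)))
            for c in cv2.findContours(k,cv2.RETR_EXTERNAL,cv2.CHAIN_APPROX_NONE)[0]:
                if cv2.contourArea(c)<amin*16: continue
                p=(c.reshape(-1,2)+.5)/4-.5
                (cx,cy),(a,b),th=cv2.minAreaRect((px2w(n,p,z)[:,:2]*1000).astype(np.float32))
                if a<b:a,b,th=b,a,th+90
                print(n,lab,p.mean(0).round(1),np.round([cx,cy,a,b,(th+90)%180-90],1))
    st()
E
python3 -c "
from look import *
look('4',['blank'])"
```

```text
clock: 14.1
ee_pos: [0.6298, -0.015, 0.2018]
tool_rot: [3.141, 0.0, 3.068]
force: [-2.7, 0.7, 5.9]
opening: 0.0394
finger_force: 30.0
clock: 14.72
ee_pos: [0.6298, -0.015, 0.2011]
tool_rot: [3.142, -0.0, 3.068]
force: [0.1, -0.2, 0.6]
opening: 0.0509
finger_force: 0.0
clock: 15.35
ee_pos: [0.6299, 0.1066, 0.3429]
tool_rot: [3.141, 0.003, -3.003]
force: [0.5, -0.3, 0.2]
opening: 0.0774
finger_force: 0.0
clock: 15.98
ee_pos: [0.5685, 0.2262, 0.3408]
tool_rot: [3.142, -0.001, -2.847]
force: [-0.4, 0.2, 0.2]
opening: 0.0881
finger_force: 0.0
top blank [187.9 185.9] [459.3 291.3 100.9  31.2  15.4]
scene blank [301.4 164.2] [462.3 288.6  97.6  30.6  16.2]
{'clock': 16.075, 'joint_positions': [-0.481, 0.438, 0.001, 1.775, -0.001, 0.93, 1.387], 'ee_pos': [0.568, 0.226, 0.341], 'tool_rot': [3.141, -0.001, -2.846], 'force': [0.878, 0.573, -0.589], 'opening': 0.088, 'finger_force': 0.0}
```

```bash
python3 -m handwheel '{"rotation":[[0,0,0],[0,0,0],[0,0,0],[0,0,0],[0,0,0]],"offset":[[-40,25,0],[-80,50,-20],[-107,64,-50],[-107,64,-90],[-107,64,-110]],"claw":[1,1,1,1,1]}'; python3 -m handwheel '{"rotation":[[0,0,0],[0,0,0],[0,0,0],[0,0,0],[0,0,0]],"offset":[[0,0,-15],[0,0,-30],[0,0,-40],[0,0,-40],[0,0,-40]],"claw":[1,1,1,1,1]}'
```

```text
clock: 16.7
ee_pos: [0.4626, 0.2876, 0.2295]
tool_rot: [-3.14, -0.002, -2.849]
force: [-0.6, 0.6, 0.3]
opening: 0.0876
finger_force: 0.0
clock: 17.32
ee_pos: [0.463, 0.2891, 0.1916]
tool_rot: [3.141, 0.001, -2.849]
force: [-0.0, 0.4, 0.3]
opening: 0.088
finger_force: 0.0
```

```bash
python3 -m handwheel '{"rotation":[[0,0,0],[0,0,0],[0,0,0],[0,0,0],[0,0,0]],"offset":[[-1,1,-1.5],[-1,1,-1.5],[-1,1,-1.5],[-1,1,-1.5],[-1,1,-1.5]],"claw":[0.5,0.2,0.2,0.2,0.2]}' 30; python3 -m handwheel '{"rotation":[[0,0,0],[0,0,0],[0,0,0],[0,0,-5],[0,0,-10]],"offset":[[0,0,0],[0,0,30],[0,0,70],[15,0,110],[40,0,150]],"claw":[0.2,0.2,0.2,0.2,0.2]}';python3 -m handwheel '{"rotation":[[0,0,-5],[0,0,-10],[0,0,-11],[0,0,-11],[0,0,-11]],"offset":[[40,0,0],[80,-15,0],[110,-40,0],[124,-80,0],[124,-120,0]],"claw":[0.2,0.2,0.2,0.2,0.2]}'
```

```text
clock: 17.95
ee_pos: [0.4618, 0.29, 0.1897]
tool_rot: [3.142, -0.0, -2.849]
force: [0.5, 0.0, -0.6]
opening: 0.0415
finger_force: 0.0
clock: 18.58
ee_pos: [0.5014, 0.29, 0.3409]
tool_rot: [3.142, -0.001, -3.025]
force: [0.9, 0.6, -1.5]
opening: 0.0275
finger_force: 30.0
clock: 19.2
ee_pos: [0.6265, 0.1685, 0.3391]
tool_rot: [-3.141, 0.0, 3.067]
force: [0.5, -0.3, -1.3]
opening: 0.0276
finger_force: 30.0
```

```bash
python3 -m handwheel '{"rotation":[[0,0,0.2],[0,0,0.2],[0,0,0.2],[0,0,0.2],[0,0,0.2]],"offset":[[0,-40,0],[0,-80,0],[0,-120,0],[0,-160,0],[0,-200,0]],"claw":[0.2,0.2,0.2,0.2,0.2]}';python3 -m handwheel '{"rotation":[[0,0,0],[0,0,0],[0,0,0],[0,0,0],[0,0,0]],"offset":[[-1,-40,0],[-1,-51,-20],[-1,-51,-50],[-1,-51,-80],[-1,-51,-90]],"claw":[0.2,0.2,0.2,0.2,0.2]}'; python3 -c "
from look import *
look('5',[])
f=cv2.imread('pics/scene5.png');c=f[170:300,230:370]
cv2.imwrite('pics/c5.png',cv2.resize(c,(646,600),interpolation=cv2.INTER_CUBIC))"
```

```text
clock: 19.82
ee_pos: [0.6255, -0.0313, 0.3395]
tool_rot: [3.142, -0.001, 3.072]
force: [0.3, -0.6, 0.2]
opening: 0.0275
finger_force: 30.0
clock: 20.45
ee_pos: [0.6237, -0.0795, 0.2467]
tool_rot: [3.141, -0.005, 3.073]
force: [0.1, -0.9, -0.7]
opening: 0.0279
finger_force: 30.0
{'clock': 20.55, 'joint_positions': [-0.063, 0.583, 0.124, 1.796, -0.099, 0.772, 1.614], 'ee_pos': [0.624, -0.08, 0.248], 'tool_rot': [3.141, -0.003, 3.073], 'force': [0.673, -0.109, -0.365], 'opening': 0.028, 'finger_force': 29.998}
```

View pics/c5.png

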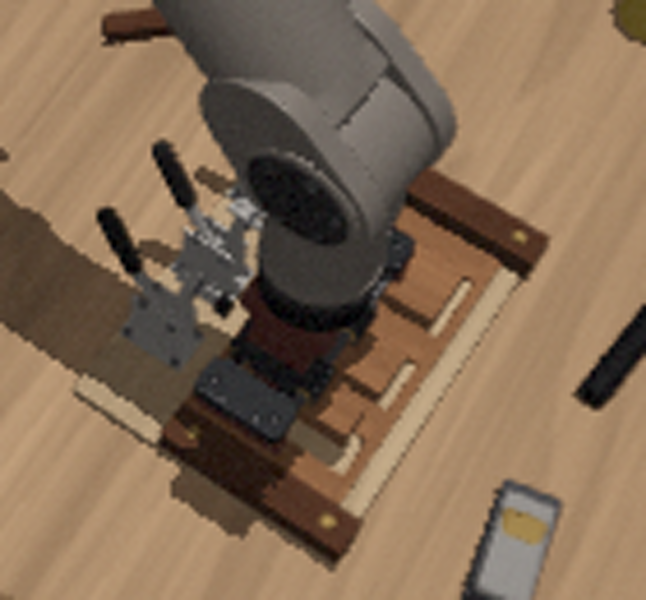

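```bash
python3 -m handwheel '{"rotation":[[0,0,0],[0,0,0],[0,0,0],[0,0,0],[0,0,0]],"offset":[[1,-2.5,-10],[1,-2.5,-20],[1,-2.5,-26],[1,-2.5,-30],[1,-2.5,-30]],"claw":[0.2,0.2,0.2,0.2,0.2]}';python3 -m handwheel '{"rotation":[[0,0,0],[0,0,0],[0,0,0],[0,0,0],[0,0,0]],"offset":[[0,0,-3],[0,0,-6],[0,0,-9],[0,0,-12],[0,0,-12]],"claw":[0.2,0.2,0.2,0.2,0.2]}'
```

```text
clock: 21.18
ee_pos: [0.6257, -0.0835, 0.2195]
tool_rot: [3.142, -0.0, 3.071]
force: [-0.1, 0.5, -0.5]
opening: 0.0278
finger_force: 30.0
clock: 21.8
ee_pos: [0.6259, -0.0834, 0.2081]
tool_rot: [3.141, 0.0, 3.072]
force: [-2.2, 0.8, 4.0]
opening: 0.0278
finger_force: 30.0
```

```bash
python3 -m handwheel '{"rotation":[[0,0,0],[0,0,0],[0,0,0],[0,0,0],[0,0,0]],"offset":[[0,0,2],[0,1.7,2],[0,1.7,0],[0,1.7,-2],[0,1.7,-2]],"claw":[0.2,0.2,0.2,0.2,0.2]}';python3 -m handwheel '{"rotation":[[0,0,0],[0,0,0],[0,0,0],[0,0,0],[0,0,0]],"offset":[[0,0,0],[0,0,0],[0,0,0],[0,0,0],[0,0,0]],"claw":[0.2,0.2,0.2,0.2,0.2]}'; python3 -c "
from look import *
look('6',['placed','lane'])"
```

```text
clock: 22.42
ee_pos: [0.6259, -0.0818, 0.208]
tool_rot: [3.141, 0.0, 3.071]
force: [-7.6, 2.5, 21.4]
opening: 0.0279
finger_force: 30.0
clock: 23.05
ee_pos: [0.6259, -0.0818, 0.208]
tool_rot: [3.141, 0.0, 3.071]
force: [-7.2, 1.5, 20.8]
opening: 0.0278
finger_force: 30.0
top placed [242.1 145.5] [627.7  67.1 132.9 114.8  -4.6]
top lane [252.6 127.2] [712.4  34.5 166.1  28.4 -89.5]
scene placed [313.2 251.8] [668.4 -25.  274.2  81.8 -89. ]
scene placed [335.8 217.3] [683.  134.7  94.6  28.6  -3.9]
scene lane [278.4 286.2] [ 633.5 -177.4   85.    36.7   31.6]
scene lane [277.4 238. ] [540.7 -38.2  37.5  27.7  29.9]
scene lane [328.6 262.5] [748.5 -19.4 264.8 105.8  86. ]
scene lane [275.9 214.2] [487.4  44.1  41.6  21.9  -6.4]
scene lane [337.3 209.1] [667.8 177.   65.4  54.5  24.5]
{'clock': 23.15, 'joint_positions': [-0.052, 0.641, 0.115, 1.807, -0.107, 0.699, 1.622], 'ee_pos': [0.626, -0.082, 0.208], 'tool_rot': [3.141, 0.0, 3.071], 'force': [-6.662, 2.383, 20.225], 'opening': 0.028, 'finger_force': 30.003}
```

```bash
python3 -m handwheel '{"rotation":[[0,0,0],[0,0,0],[0,0,0],[0,0,0],[0,0,0]],"offset":[[0,0,2],[0,0,2],[0,0,2],[0,0,2],[0,0,2]],"claw":[0.2,0.45,0.45,0.45,0.45]}';python3 -m handwheel '{"rotation":[[0,0,0],[0,0,0],[0,0,0],[0,0,0],[0,0,0]],"offset":[[0,0,30],[0,0,60],[0,0,100],[0,-40,130],[0,-90,130]],"claw":[0.45,0.45,0.45,0.45,0.45]}'; python3 -m handwheel '{"rotation":[[0,0,0],[0,0,0],[0,0,0],[0,0,0],[0,0,0]],"offset":[[0,-40,0],[0,-80,0],[0,-120,0],[0,-120,0],[0,-120,0]],"claw":[0.45,0.45,0.45,0.45,0.45]}';python3 -c "
from look import *
look('7',['placed','lane'])
f=cv2.imread('pics/top7.png');c=f[115:180,215:310]
g=cv2.imread('pics/scene7.png')[180:300,230:370]
cv2.imwrite('pics/c7.png',np.hstack([cv2.resize(c,(400,274),interpolation=cv2.INTER_CUBIC),cv2.resize(g,(320,274),interpolation=cv2.INTER_CUBIC)]))"
```

```text
clock: 23.78
ee_pos: [0.6257, -0.0819, 0.2075]
tool_rot: [-3.142, -0.0, 3.071]
force: [-1.0, 0.5, -0.1]
opening: 0.0397
finger_force: 0.0
clock: 24.4
ee_pos: [0.627, -0.1716, 0.3409]
tool_rot: [3.141, 0.006, 3.075]
force: [0.2, -0.1, 0.0]
opening: 0.0396
finger_force: 0.0
clock: 25.02
ee_pos: [0.6259, -0.2911, 0.3374]
tool_rot: [3.141, -0.0, 3.072]
force: [-0.6, 0.1, 0.2]
opening: 0.0396
finger_force: 0.0
top placed [259.4 146.9] [623.3  -1.7 252.9 133.9  86.2]
top lane [266.  127.6] [708.6 -23.  281.1  37.1 -89.5]
scene placed [304.6 251. ] [638.3 -23.  279.2 143.4 -89. ]
scene placed [328.6 213. ] [652.9 136.7 155.   29.   -4. ]
scene lane [285.4 287. ] [ 651.2 -173.1   52.    25.5   31.6]
scene lane [328.6 262.6] [748.5 -19.4 264.8 105.7  86.1]
scene lane [287.9 225.6] [554.2  25.7  61.7  46.6 -61.6]
scene lane [276.  214.2] [487.4  44.3  40.1  23.3  -1.1]
scene lane [336.2 208.8] [666.9 171.9  78.6  53.6  31.7]
scene lane [299.9 210.1] [560.4 104.4  61.7  44.3 -64.8]
{'clock': 25.125, 'joint_positions': [0.224, 0.567, 0.175, 1.586, -0.113, 0.999, 1.936], 'ee_pos': [0.626, -0.29, 0.338], 'tool_rot': [3.14, -0.0, 3.074], 'force': [0.141, -1.186, 0.13], 'opening': 0.039, 'finger_force': 0.0}
```

View pics/c7.png

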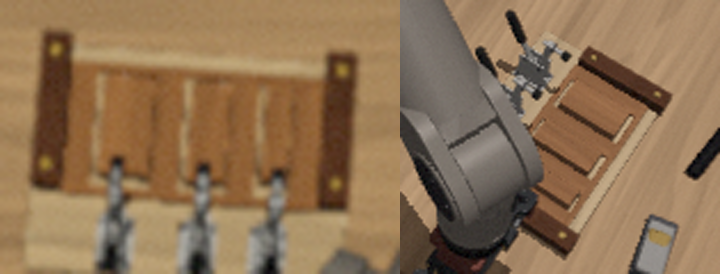

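All three blanks look flat in their lanes. I move to the handle side, which also clears the view, and check the narrow one.

```bash
python3 -m handwheel '{"rotation":[[0,0,-10],[0,0,-20],[0,0,-30],[0,0,-40],[0,0,-50]],"offset":[[-20,20,10],[-45,45,25],[-70,80,30],[-95,115,30],[-115,150,30]],"claw":[0,0,0,0,0]}';python3 -m handwheel '{"rotation":[[0,0,-10],[0,0,-20],[0,0,-30],[0,0,-40],[0,0,-40]],"offset":[[-13,20,0],[-13,40,0],[-13,60,0],[-13,67,0],[-13,67,0]],"claw":[0,0,0,0,0]}';python3 -c "
from look import *
look('8',['placed','lane'])
f=cv2.imread('pics/top8.png');c=f[115:180,215:310]
g=cv2.imread('pics/scene8.png')[190:300,240:360]
cv2.imwrite('pics/c8.png',cv2.resize(g,(654,600),interpolation=cv2.INTER_CUBIC))"
```

```text
clock: 25.75
ee_pos: [0.5098, -0.1394, 0.3678]
tool_rot: [3.141, -0.001, 2.195]
force: [0.3, 0.2, 0.8]
opening: 0.0006
finger_force: 0.0
clock: 26.38
ee_pos: [0.4978, -0.073, 0.3678]
tool_rot: [3.141, -0.0, 1.506]
force: [0.1, 1.2, -0.3]
opening: 0.0005
finger_force: 0.0
top placed [265.9 147.8] [621.3 -22.  133.3  51.8  -3.7]
top placed [243.1 146.6] [627.2  60.8 132.6 127.8  -3.6]
top lane [254.1 127.3] [711.4  28.7 177.7  30.6 -89.5]
scene placed [299.6 252.8] [641.2 -22.7 269.3 155.2  86.2]
scene placed [328.3 213. ] [653.1 136.9 155.3  29.1  -3.9]
scene lane [277.5 283.4] [ 627.1 -167.    85.    61.2   31.6]
scene lane [277.4 238.9] [544.5 -41.3  41.   36.8  29.9]
scene lane [328.6 262.7] [748.5 -19.4 264.8 105.9  86.1]
scene lane [288.  225.7] [543.8  25.3  70.5  40.4  86.4]
scene lane [336.1 208.7] [666.5 171.7  79.6  53.6  31.7]
scene lane [299.8 210.1] [560.4 104.4  61.7  44.3 -64.8]
{'clock': 26.475, 'joint_positions': [-0.369, 0.25, 0.463, 2.023, -0.142, 0.899, 0.105], 'ee_pos': [0.498, -0.074, 0.368], 'tool_rot': [3.141, -0.0, 1.506], 'force': [0.128, -0.081, -0.42], 'opening': 0.0, 'finger_force': 0.0}
```

View pics/c8.png

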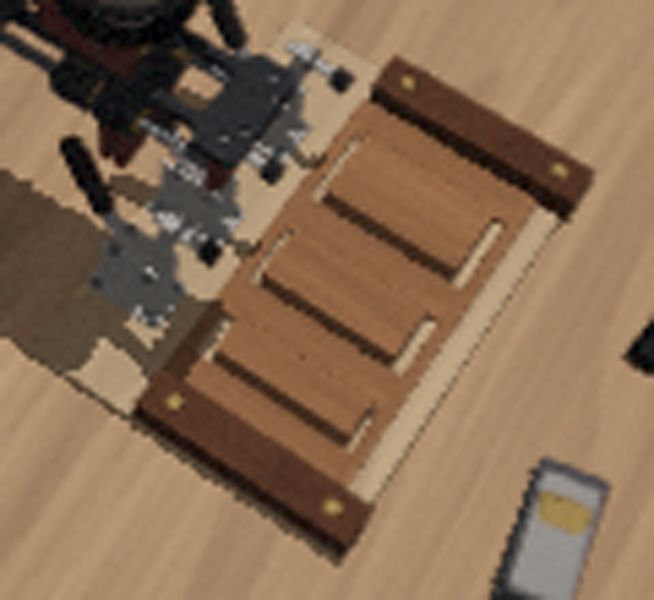

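All three blanks sit flat in their own lanes at equal height. Next is the narrow clamp.

```bash
python3 -m handwheel '{"rotation":[[0,0,0],[0,0,0],[0,0,0],[0,0,0],[0,0,0]],"offset":[[0,0,-15],[0,0,-30],[0,0,-48],[0,0,-48],[-8,0.6,-48]],"claw":[0,0,0,0,0]}';python3 -m handwheel '{"rotation":[[0,0,0],[0,0,0],[0,0,0],[0,0,0],[0,0,0]],"offset":[[-3,0.2,0],[-8,0.5,-4],[-15,1,-9],[-22,1.5,-14],[-28,2,-20]],"claw":[0,0,0,0,0]}'
```

```text
clock: 27.1
ee_pos: [0.4898, -0.0744, 0.3196]
tool_rot: [-3.142, 0.0, 1.5]
force: [-0.7, 0.3, 0.1]
opening: 0.0004
finger_force: 0.0
clock: 27.72
ee_pos: [0.4617, -0.0722, 0.2999]
tool_rot: [3.14, -0.0, 1.501]
force: [0.5, -0.2, 8.4]
opening: 0.0001
finger_force: 3.2
```

```bash
python3 -m handwheel '{"rotation":[[0,0,0],[0,0,0],[0,0,0],[0,0,0],[0,0,0]],"offset":[[-7,0.5,-8],[-13,1,-18],[-16,1.2,-25],[-18,1.4,-32],[-20,1.5,-37]],"claw":[0,0,0,0,0]}';python3 -m handwheel '{"rotation":[[0,0,0],[0,0,0],[0,0,0],[0,0,0],[0,0,0]],"offset":[[0,0,-2],[0,0,-4],[0,0,-5],[0,0,-5],[0,0,-5]],"claw":[0,0,0,0,0]}'
```

```text
clock: 28.35
ee_pos: [0.441, -0.0707, 0.262]
tool_rot: [-3.14, 0.0, 1.501]
force: [0.4, 0.7, 0.1]
opening: 0.0005
finger_force: 0.0
clock: 28.98
ee_pos: [0.4412, -0.071, 0.259]
tool_rot: [-3.14, -0.002, 1.5]
force: [-9.3, 0.5, 28.7]
opening: 0.0001
finger_force: 14.4
```

```bash
python3 -m handwheel '{"rotation":[[0,0,0],[0,0,0],[0,0,0],[0,0,0],[0,0,0]],"offset":[[0,0,35],[0,0,75],[10,0,110],[35,30,110],[61.5,66,110]],"claw":[0,0,0,0,0]}';python3 -c "
from look import *
look('9',[])"
```

```text
clock: 29.6
ee_pos: [0.5039, -0.0045, 0.3685]
tool_rot: [3.14, -0.001, 1.499]
force: [1.0, -0.6, -0.0]
opening: 0.0004
finger_force: 0.0
{'clock': 29.7, 'joint_positions': [-0.491, 0.251, 0.434, 2.018, -0.135, 0.898, -0.048], 'ee_pos': [0.505, -0.0, 0.368], 'tool_rot': [3.14, -0.001, 1.507], 'force': [-0.222, 0.176, -0.036], 'opening': 0.001, 'finger_force': 0.0}
```

```bash
python3 -m handwheel '{"rotation":[[0,0,0],[0,0,0],[0,0,0],[0,0,0],[0,0,0]],"offset":[[0,0,0],[0,0,-20],[0,0,-35],[0,0,-48],[-8,0.6,-48]],"claw":[0,0,0,0,0]}'
```

```text
clock: 30.32
ee_pos: [0.4948, -0.0045, 0.3188]
tool_rot: [-3.14, 0.001, 1.5]
force: [-0.2, 0.2, 0.1]
opening: 0.0005
finger_force: 0.0
```

```bash
python3 -m handwheel '{"rotation":[[0,0,0],[0,0,0],[0,0,0],[0,0,0],[0,0,0]],"offset":[[-3,0.2,0],[-8,0.5,-4],[-15,1,-9],[-22,1.5,-14],[-28,2,-20]],"claw":[0,0,0,0,0]}'; python3 -m handwheel '{"rotation":[[0,0,0],[0,0,0],[0,0,0],[0,0,0],[0,0,0]],"offset":[[-7,0.5,-8],[-13,1,-18],[-16,1.2,-25],[-18,1.4,-32],[-20,1.5,-37]],"claw":[0,0,0,0,0]}';python3 -m handwheel '{"rotation":[[0,0,0],[0,0,0],[0,0,0],[0,0,0],[0,0,0]],"offset":[[0,0,-2],[0,0,-4],[0,0,-5],[0,0,-5],[0,0,-5]],"claw":[0,0,0,0,0]}'
```

```text
clock: 30.95
ee_pos: [0.4673, -0.0021, 0.3]
tool_rot: [3.14, -0.001, 1.501]
force: [0.6, -0.5, 8.9]
opening: 0.0002
finger_force: 3.1
clock: 31.58
ee_pos: [0.4465, -0.0005, 0.2621]
tool_rot: [-3.14, 0.0, 1.501]
force: [0.1, 0.3, 0.4]
opening: 0.0003
finger_force: 0.0
clock: 32.2
ee_pos: [0.4468, -0.0009, 0.259]
tool_rot: [-3.139, -0.001, 1.5]
force: [-9.6, 1.2, 29.2]
opening: 0.0003
finger_force: 14.2
```

```bash
python3 -m handwheel '{"rotation":[[0,0,0],[0,0,0],[0,0,0],[0,0,0],[0,0,0]],"offset":[[0,0,35],[0,0,75],[10,0,110],[35,38,110],[62,76,110]],"claw":[0,0,0,0,0]}';python3 -m handwheel '{"rotation":[[0,0,0],[0,0,0],[0,0,0],[0,0,0],[0,0,0]],"offset":[[0,0,0],[0,0,-20],[0,0,-35],[0,0,-48],[-8,0.6,-48]],"claw":[0,0,0,0,0]}'
```

```text
clock: 32.83
ee_pos: [0.5099, 0.076, 0.3685]
tool_rot: [3.14, -0.001, 1.499]
force: [0.9, -0.4, 0.2]
opening: 0.0004
finger_force: 0.0
clock: 33.45
ee_pos: [0.5008, 0.0756, 0.3187]
tool_rot: [-3.14, 0.001, 1.5]
force: [-0.1, -0.8, 0.5]
opening: 0.0007
finger_force: 0.0
```

```bash
python3 -m handwheel '{"rotation":[[0,0,0],[0,0,0],[0,0,0],[0,0,0],[0,0,0]],"offset":[[-3,0.2,0],[-8,0.5,-4],[-15,1,-9],[-22,1.5,-14],[-28,2,-20]],"claw":[0,0,0,0,0]}'; python3 -m handwheel '{"rotation":[[0,0,0],[0,0,0],[0,0,0],[0,0,0],[0,0,0]],"offset":[[-7,0.5,-8],[-13,1,-18],[-16,1.2,-25],[-18,1.4,-32],[-20,1.5,-37]],"claw":[0,0,0,0,0]}';python3 -m handwheel '{"rotation":[[0,0,0],[0,0,0],[0,0,0],[0,0,0],[0,0,0]],"offset":[[0,0,-2],[0,0,-4],[0,0,-5],[0,0,-5],[0,0,-5]],"claw":[0,0,0,0,0]}';python3 -m handwheel '{"rotation":[[0,0,0],[0,0,0],[0,0,5],[0,0,10],[0,0,10]],"offset":[[0,0,35],[0,0,75],[0,-30,100],[0,-80,100],[0,-130,100]],"claw":[0,0,0,0,0]}'; python3 -m handwheel '{"rotation":[[0,0,0],[0,0,0],[0,0,0],[0,0,0],[0,0,0]],"offset":[[10,-50,0],[20,-100,0],[30,-150,0],[40,-200,0],[40,-200,0]],"claw":[0,0,1,1,1]}'; python3 -c "
from look import *
look('10',['bar'])
g=cv2.imread('pics/scene10.png')[190:300,240:360]
cv2.imwrite('pics/c10.png',cv2.resize(g,(654,600),interpolation=cv2.INTER_CUBIC))"
```

```text
clock: 34.08
ee_pos: [0.4733, 0.0781, 0.3]
tool_rot: [3.14, -0.001, 1.501]
force: [1.4, -0.3, 7.1]
opening: 0.0004
finger_force: 3.1
clock: 34.7
ee_pos: [0.4525, 0.0795, 0.2621]
tool_rot: [-3.141, 0.0, 1.501]
force: [-0.3, -0.1, 0.5]
opening: 0.0007
finger_force: 0.0
clock: 35.33
ee_pos: [0.4528, 0.0792, 0.2591]
tool_rot: [-3.139, -0.001, 1.5]
force: [-9.7, -1.0, 27.1]
opening: 0.0004
finger_force: 13.4
clock: 35.95
ee_pos: [0.4532, -0.0517, 0.3582]
tool_rot: [3.14, -0.0, 1.677]
force: [0.3, 0.3, -0.1]
opening: 0.0004
finger_force: 0.0
clock: 36.58
ee_pos: [0.4927, -0.2546, 0.3578]
tool_rot: [-3.141, 0.003, 1.669]
force: [-0.7, 1.6, 0.4]
opening: 0.0272
finger_force: 0.0
top bar [349.9 196.9] [ 426.1 -363.   134.8   34.5    8. ]
scene bar [224.8 312.4] [ 523.7 -349.7  331.7   32.3    8. ]
{'clock': 36.675, 'joint_positions': [-0.081, 0.364, 0.551, 1.927, -0.238, 0.916, 0.691], 'ee_pos': [0.493, -0.251, 0.357], 'tool_rot': [-3.141, -0.0, 1.674], 'force': [-0.453, 0.322, -0.649], 'opening': 0.035, 'finger_force': 0.0}
```

View pics/c10.png

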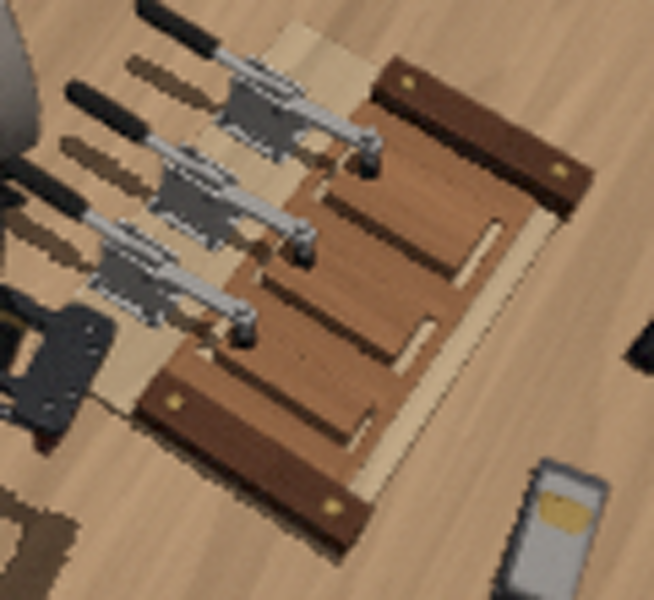

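All three clamps are locked: the handles are level and the feet press on the blanks. Next is the straightedge.

```bash
python3 -m handwheel '{"rotation":[[0,0,-10],[0,0,-20],[0,0,-30],[0,0,-40],[0,0,-50]],"offset":[[6,-20,0],[12,-40,0],[18,-60,0],[25,-80,0],[31,-98,0]],"claw":[0.6,0.6,0.6,0.6,0.6]}'; python3 -m handwheel '{"rotation":[[0,0,-10],[0,0,-20],[0,0,-30],[0,0,-38],[0,0,-38]],"offset":[[0,0,-15],[0,0,-40],[0,0,-70],[0,0,-100],[0,0,-110]],"claw":[0.6,0.6,0.6,0.6,0.6]}'; python3 -c "
from look import *
look('11',['bar'])"
```

```text
clock: 37.3
ee_pos: [0.5251, -0.347, 0.3574]
tool_rot: [-3.14, -0.001, 0.799]
force: [0.1, -0.5, 0.4]
opening: 0.0523
finger_force: 0.0
clock: 37.92
ee_pos: [0.5245, -0.346, 0.2456]
tool_rot: [-3.139, 0.003, 0.143]
force: [-1.1, -0.6, 0.5]
opening: 0.0524
finger_force: 0.0
top bar [350.4 201.3] [ 406.4 -365.7   95.3   34.6    7.5]
scene bar [251.9 324. ] [ 620.9 -336.   135.2   32.2    8. ]
scene bar [190.5 296.4] [ 405.  -366.1   91.9   31.8    8. ]
{'clock': 38.025, 'joint_positions': [-0.065, 0.736, 0.801, 1.83, -0.679, 0.876, -0.362], 'ee_pos': [0.524, -0.347, 0.247], 'tool_rot': [-3.14, 0.001, 0.144], 'force': [-0.081, -0.064, 0.573], 'opening': 0.053, 'finger_force': 0.0}
```

```bash
python3 -m handwheel '{"rotation":[[0,0,0],[0,0,0],[0,0,0],[0,0,0],[0,0,0]],"offset":[[-0.5,-2.5,-15],[-0.5,-2.5,-30],[-0.5,-2.5,-47],[-0.5,-2.5,-47],[-0.5,-2.5,-47]],"claw":[0.6,0.6,0.6,0.6,0.6]}'; python3 -m handwheel '{"rotation":[[0,0,0],[0,0,0],[0,0,0],[0,0,0],[0,0,0]],"offset":[[0,0,0],[0,0,0],[0,0,0],[0,0,0],[0,0,0]],"claw":[0.3,0.1,0.1,0.1,0.1]}' 45;python3 -m handwheel '{"rotation":[[0,0,0],[0,0,0],[0,0,0],[0,0,0],[0,0,0]],"offset":[[0,0,0],[0,0,10],[0,0,30],[0,0,60],[0,0,90]],"claw":[0.1,0.1,0.1,0.1,0.1]}'
```

```text
clock: 38.65
ee_pos: [0.5237, -0.3513, 0.2007]
tool_rot: [3.141, 0.0, 0.139]
force: [0.0, 1.3, 0.7]
opening: 0.0525
finger_force: 0.0
clock: 39.28
ee_pos: [0.5238, -0.3504, 0.2007]
tool_rot: [-3.14, 0.0, 0.14]
force: [-1.2, 2.9, 3.2]
opening: 0.0157
finger_force: 45.0
clock: 39.9
ee_pos: [0.5235, -0.3516, 0.2928]
tool_rot: [3.14, -0.0, 0.138]
force: [-0.0, -0.4, -2.6]
opening: 0.0156
finger_force: 45.0
```

```bash
python3 -m handwheel '{"rotation":[[0,0,5],[0,0,13],[0,0,22],[0,0,31],[0,0,40]],"offset":[[10,15,40],[28,45,40],[45,85,40],[60,125,40],[75,165,40]],"claw":[0.1,0.1,0.1,0.1,0.1]}'; python3 -m handwheel '{"rotation":[[0,0,9],[0,0,18],[0,0,27],[0,0,36],[0,0,38]],"offset":[[15,40,0],[28,80,0],[40,120,0],[55,160,0],[57,182,0]],"claw":[0.1,0.1,0.1,0.1,0.1]}'; python3 -m handwheel '{"rotation":[[0,0,0],[0,0,0],[0,0,0],[0,0,0],[0,0,0]],"offset":[[0,0,0],[0,0,0],[0,0,0],[0,0,0],[0,0,0]],"claw":[0.1,0.1,0.1,0.1,0.1]}'
```

```text
clock: 40.52
ee_pos: [0.599, -0.1854, 0.3321]
tool_rot: [3.14, -0.0, 0.841]
force: [-0.1, -0.3, -2.5]
opening: 0.0155
finger_force: 45.0
clock: 41.15
ee_pos: [0.6564, -0.002, 0.3317]
tool_rot: [3.14, -0.0, 1.503]
force: [-1.0, 0.0, -3.2]
opening: 0.0158
finger_force: 45.0
clock: 41.78
ee_pos: [0.6557, -0.0046, 0.3307]
tool_rot: [-3.142, 0.0, 1.5]
force: [-1.0, 0.6, -3.7]
opening: 0.0157
finger_force: 45.0
```

```bash
python3 -m handwheel '{"rotation":[[0,0,0],[0,0,0],[0,0,0],[0,0,0],[0,0,0]],"offset":[[0,0,-30],[0,0,-60],[0,0,-80],[0,0,-90],[0,0,-92]],"claw":[0.1,0.1,0.1,0.1,0.1]}'; python3 -m handwheel '{"rotation":[[0,0,0],[0,0,0],[0,0,0],[0,0,0],[0,0,0]],"offset":[[0,0,-1.5],[0,0,-3],[0,0,-4],[0,0,-4],[0,0,-4]],"claw":[0.1,0.1,0.1,0.1,0.1]}'
```

```text
clock: 42.4
ee_pos: [0.6559, -0.0041, 0.2385]
tool_rot: [-3.141, 0.0, 1.501]
force: [0.1, 0.4, -2.4]
opening: 0.0158
finger_force: 45.0
clock: 43.02
ee_pos: [0.6558, -0.004, 0.2348]
tool_rot: [3.141, -0.0, 1.501]
force: [0.4, 0.3, -2.4]
opening: 0.0159
finger_force: 45.0
```

```bash
python3 -m handwheel '{"rotation":[[0,0,0],[0,0,0],[0,0,0],[0,0,0],[0,0,0]],"offset":[[0,0,-1],[0,0,-1],[0,0,-1],[0,0,-1],[0,0,-1]],"claw":[0.1,0.1,0.1,0.1,0.1]}'
```

```text
clock: 43.65
ee_pos: [0.6558, -0.0041, 0.2347]
tool_rot: [3.141, -0.001, 1.501]
force: [-3.2, 0.6, 5.2]
opening: 0.0159
finger_force: 45.0
```

```bash
python3 -m handwheel '{"rotation":[[0,0,0],[0,0,0],[0,0,0],[0,0,0],[0,0,0]],"offset":[[0,0,0.5],[0,0,0.5],[0,0,0.5],[0,0,0.5],[0,0,0.5]],"claw":[0.4,0.45,0.45,0.45,0.45]}';python3 -m handwheel '{"rotation":[[0,0,0],[0,0,0],[0,0,0],[0,0,0],[0,0,0]],"offset":[[0,0,15],[0,0,35],[0,0,65],[3,40,70],[6,90,70]],"claw":[0.45,0.45,0.45,0,0]}';python3 -m handwheel '{"rotation":[[0,0,0],[0,0,0],[0,0,0],[0,0,0],[0,0,0]],"offset":[[4,50,0],[4,50,-20],[4,50,-45],[4,50,-60],[4,50,-60]],"claw":[0,0,0,0,0]}'; python3 -c "
from look import *
look('12',[])
f=cv2.imread('pics/top12.png')[110:190,205:320]
g=cv2.imread('pics/scene12.png')[180:300,230:390]
cv2.imwrite('pics/c12.png',np.hstack([cv2.resize(f,(400,300),interpolation=cv2.INTER_CUBIC),cv2.resize(g,(400,300),interpolation=cv2.INTER_CUBIC)]))"
```

```text
clock: 44.28
ee_pos: [0.6558, -0.004, 0.2341]
tool_rot: [-3.142, 0.0, 1.501]
force: [1.3, 0.3, 0.2]
opening: 0.0393
finger_force: 0.0
clock: 44.9
ee_pos: [0.6625, 0.0853, 0.3073]
tool_rot: [3.138, -0.001, 1.497]
force: [1.2, -0.7, -0.6]
opening: 0.0228
finger_force: 0.0
clock: 45.52
ee_pos: [0.6655, 0.1352, 0.2437]
tool_rot: [-3.14, 0.001, 1.5]
force: [0.3, -0.3, 0.2]
opening: 0.0005
finger_force: 0.0
{'clock': 45.625, 'joint_positions': [-0.621, 0.705, 0.485, 1.687, -0.413, 0.852, -0.03], 'ee_pos': [0.666, 0.135, 0.245], 'tool_rot': [3.141, -0.0, 1.5], 'force': [0.322, 0.794, 0.343], 'opening': 0.001, 'finger_force': 0.0}
```

View pics/c12.png

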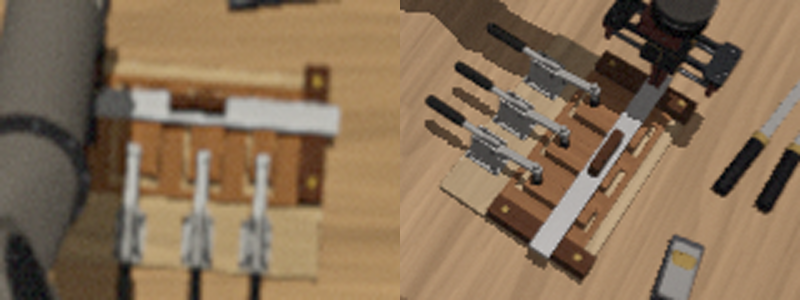

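The straightedge lies across both rails, square and centred, and the clamps are locked. Now I press on the left end.

```bash
python3 -m handwheel '{"rotation":[[0,0,0],[0,0,0],[0,0,0],[0,0,0],[0,0,0]],"offset":[[0,0,-6],[0,0,-12],[0,0,-14],[0,0,-15.5],[0,0,-16.5]],"claw":[0,0,0,0,0]}';python3 -m handwheel '{"rotation":[[0,0,0],[0,0,0],[0,0,0],[0,0,0],[0,0,0]],"offset":[[0,0,-0.5],[0,0,-0.5],[0,0,-0.5],[0,0,-0.5],[0,0,-0.5]],"claw":[0,0,0,0,0]}'
```

```text
clock: 46.25
ee_pos: [0.6657, 0.1358, 0.2303]
tool_rot: [-3.14, -0.001, 1.5]
force: [-10.9, -1.4, 26.4]
opening: 0.0006
finger_force: 13.2
clock: 46.88
ee_pos: [0.6657, 0.1357, 0.2303]
tool_rot: [-3.141, -0.002, 1.5]
force: [-10.9, -0.9, 22.9]
opening: 0.0006
finger_force: 12.2
```

```bash
python3 -m handwheel '{"rotation":[[0,0,0],[0,0,0],[0,0,0],[0,0,0],[0,0,0]],"offset":[[0,0,20],[0,0,50],[0,0,70],[-4,-50,70],[-8,-100,70]],"claw":[0,0,0,0,0]}';python3 -m handwheel '{"rotation":[[0,0,0],[0,0,0],[0,0,0],[0,0,0],[0,0,0]],"offset":[[-3,-50,0],[-7,-100,0],[-10,-150,0],[-12,-179,-10],[-12,-179,-40]],"claw":[0,0,0,0,0]}';python3 -m handwheel '{"rotation":[[0,0,0],[0,0,0],[0,0,0],[0,0,0],[0,0,0]],"offset":[[0,0,-10],[0,0,-14],[0,0,-14],[0,0,-14],[0,0,-14]],"claw":[0,0,0,0,0]}'
```

```text
clock: 47.5
ee_pos: [0.6578, 0.0356, 0.2978]
tool_rot: [3.141, -0.0, 1.503]
force: [0.4, 0.2, -0.8]
opening: 0.0008
finger_force: 0.0
clock: 48.12
ee_pos: [0.6458, -0.1473, 0.2589]
tool_rot: [3.137, 0.002, 1.495]
force: [-0.1, -0.0, 0.5]
opening: 0.0005
finger_force: 0.0
clock: 48.75
ee_pos: [0.646, -0.1429, 0.2438]
tool_rot: [3.141, 0.0, 1.501]
force: [0.1, 0.2, 0.4]
opening: 0.0005
finger_force: 0.0
```

```bash
python3 -m handwheel '{"rotation":[[0,0,0],[0,0,0],[0,0,0],[0,0,0],[0,0,0]],"offset":[[0,0,-6],[0,0,-12],[0,0,-14],[0,0,-15.5],[0,0,-16]],"claw":[0,0,0,0,0]}';python3 -m handwheel '{"rotation":[[0,0,0],[0,0,0],[0,0,0],[0,0,0],[0,0,0]],"offset":[[0,0,-0.3],[0,0,-0.3],[0,0,-0.3],[0,0,-0.3],[0,0,-0.3]],"claw":[0,0,0,0,0]}'; python3 -m handwheel '{"rotation":[[0,0,0],[0,0,0],[0,0,0],[0,0,0],[0,0,0]],"offset":[[0,0,20],[0,0,50],[0,0,90],[-60,0,110],[-110,0,110]],"claw":[0,0,0.6,0.6,0.6]}';python3 -m handwheel '{"rotation":[[0,0,0],[0,0,0],[0,0,0],[0,0,0],[0,0,0]],"offset":[[-50,30,0],[-80,80,0],[-80,130,0],[-80,130,0],[-80,130,0]],"claw":[0.6,0.6,0.6,0.6,0.6]}'; python3 - <<'E'
from look import *
look('13',[])
for n,box in(("top",(320,110,365,225)),("scene",(165,265,300,355))):
    f=cv2.imread(f"pics/{n}13.png");H=cv2.cvtColor(f,cv2.COLOR_BGR2HSV)
    for p in ([(336,150),(345,185),(325,150)] if n=="top" else [(224,312),(250,325),(200,330)]): print(n,p,H[p[1],p[0]])
    x0,y0,x1,y1=box
    cv2.imwrite(f"pics/m{n}.png",f[y0:y1,x0:x1])
a=cv2.resize(cv2.imread("pics/mtop.png"),(235,600));b=cv2.resize(cv2.imread("pics/mscene.png"),(560,373));b=cv2.copyMakeBorder(b,0,227,0,0,cv2.BORDER_CONSTANT)
cv2.imwrite("pics/c13.png",np.hstack([a,b]))
E
```

```text
clock: 49.38
ee_pos: [0.6458, -0.1433, 0.2302]
tool_rot: [-3.142, -0.002, 1.5]
force: [-10.3, 4.1, 31.3]
opening: 0.0005
finger_force: 15.4
clock: 50.0
ee_pos: [0.6457, -0.1434, 0.2303]
tool_rot: [3.141, -0.002, 1.5]
force: [-9.6, 4.2, 31.7]
opening: 0.0
finger_force: 15.0
clock: 50.62
ee_pos: [0.5348, -0.1436, 0.3383]
tool_rot: [3.139, 0.0, 1.5]
force: [-0.3, -0.4, -0.9]
opening: 0.0271
finger_force: 0.0
clock: 51.25
ee_pos: [0.4559, -0.0135, 0.337]
tool_rot: [3.141, 0.0, 1.501]
force: [0.9, -0.1, 0.9]
opening: 0.0527
finger_force: 0.0
{'clock': 51.35, 'joint_positions': [-0.617, 0.225, 0.59, 2.159, -0.173, 0.802, 0.009], 'ee_pos': [0.456, -0.014, 0.337], 'tool_rot': [3.141, 0.001, 1.498], 'force': [0.249, 0.06, 0.245], 'opening': 0.053, 'finger_force': 0.0}
top (336, 150) [ 16 127 151]
top (345, 185) [ 16 128 137]
top (325, 150) [ 17 120 166]
scene (224, 312) [ 15 109 141]
scene (250, 325) [ 14 105 148]
scene (200, 330) [ 15  95 171]
```

View pics/c13.png

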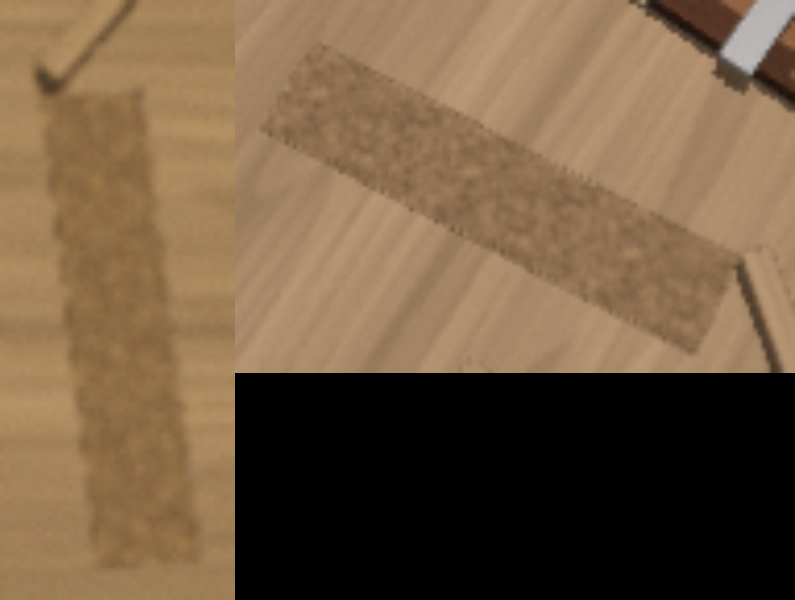

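The empty mat shows clearly. Its corners in the crop are (47,95), (143,90), (200,562), (97,568) in the top view and (85,43), (27,130), (502,263), (460,352) in the scene view, less the 235 px panel offset.

```bash
python3 - <<'E'
from seg import *
T=np.array([(47,95),(143,90),(200,562),(97,568)])/5.22-.4+[320,110]
S=np.array([(85,43),(27,130),(460,352),(502,263)])/4.148-.4+[165,265]
for n,P in(("top",T),("scene",S)):
    w=px2w(n,P,.004)[:,:2]*1000
    (cx,cy),(a,b),th=cv2.minAreaRect(w.astype(np.float32));print(n,w.mean(0).round(1),round(a),round(b),round(th,1))
for n,box in(("top",(220,115,320,160)),("scene",(260,190,370,300))):
    f=cv2.resize(cv2.imread(f"pics/{n}13.png"),None,fx=4,fy=4,interpolation=cv2.INTER_CUBIC);H=cv2.cvtColor(f,cv2.COLOR_BGR2HSV)
    m=cv2.inRange(H,(0,0,150),(180,45,255));k=np.zeros_like(m);x0,y0,x1,y1=[4*v for v in box];k[y0:y1,x0:x1]=m[y0:y1,x0:x1]
    for c in cv2.findContours(k,cv2.RETR_EXTERNAL,cv2.CHAIN_APPROX_NONE)[0]:
        if cv2.contourArea(c)<1500: continue
        p=(c.reshape(-1,2)+.5)/4-.5
        print(n,np.round(np.hstack([np.ravel(v) for v in cv2.minAreaRect((px2w(n,p,.048)[:,:2]*1000).astype(np.float32))]),1))
E
```

```text
top [ 529.7 -340.3] 384 79 4.5
scene [ 532.7 -341.5] 376 82 4.1
top [649.8 -85.7 168.2  31.8  85.9]
top [662.4  93.4 137.4  33.5  87.3]
scene [655.8  -5.4 329.1  30.5  85.9]
```

```bash
python3 -m handwheel '{"rotation":[[0,0,0],[0,0,0],[0,0,0],[0,0,0],[0,0,0]],"offset":[[45,2,0],[90,4,0],[135,6,0],[180,9,0],[200,9,0]],"claw":[0.6,0.6,0.6,0.6,0.6]}'; python3 -m handwheel '{"rotation":[[0,0,0],[0,0,0],[0,0,0],[0,0,0],[0,0,0]],"offset":[[0,0,-10],[0,0,-35],[0,0,-55],[0,0,-60],[0,0,-60]],"claw":[0.6,0.6,0.6,0.6,0.6]}'
```

```text
clock: 51.98
ee_pos: [0.658, -0.0054, 0.3363]
tool_rot: [3.141, 0.001, 1.499]
force: [-0.2, -0.2, 0.1]
opening: 0.0526
finger_force: 0.0
clock: 52.6
ee_pos: [0.6555, -0.0043, 0.2768]
tool_rot: [-3.141, 0.0, 1.5]
force: [0.3, 0.1, 0.3]
opening: 0.0525
finger_force: 0.0
```

```bash
python3 -m handwheel '{"rotation":[[0,0,0],[0,0,0],[0,0,0],[0,0,0],[0,0,0]],"offset":[[0,-1,-20],[0,-1,-35],[0,-1,-42],[0,-1,-42],[0,-1,-42]],"claw":[0.6,0.6,0.6,0.6,0.6]}'; python3 -m handwheel '{"rotation":[[0,0,0],[0,0,0],[0,0,0],[0,0,0],[0,0,0]],"offset":[[0,0,0],[0,0,0],[0,0,0],[0,0,0],[0,0,0]],"claw":[0.3,0.1,0.1,0.1,0.1]}' 45;python3 -m handwheel '{"rotation":[[0,0,0],[0,0,0],[0,0,0],[0,0,0],[0,0,0]],"offset":[[0,0,0],[0,0,10],[0,0,35],[0,0,70],[0,0,100]],"claw":[0.1,0.1,0.1,0.1,0.1]}'
```

```text
clock: 53.22
ee_pos: [0.656, -0.0051, 0.2352]
tool_rot: [3.141, 0.0, 1.501]
force: [0.5, -1.9, 0.2]
opening: 0.0527
finger_force: 0.0
clock: 53.85
ee_pos: [0.6558, -0.005, 0.235]
tool_rot: [3.141, -0.0, 1.501]
force: [0.2, 0.4, 0.8]
opening: 0.0157
finger_force: 45.0
clock: 54.48
ee_pos: [0.6556, -0.0051, 0.3363]
tool_rot: [3.142, 0.0, 1.5]
force: [0.3, -1.2, -2.9]
opening: 0.0156
finger_force: 45.0
```

```bash
python3 -m handwheel '{"rotation":[[0,0,-6],[0,0,-14],[0,0,-23],[0,0,-32],[0,0,-41]],"offset":[[-10,-25,0],[-25,-60,0],[-40,-95,0],[-52,-132,0],[-65,-168,0]],"claw":[0.1,0.1,0.1,0.1,0.1]}'; python3 -m handwheel '{"rotation":[[0,0,-9],[0,0,-18],[0,0,-27],[0,0,-36],[0,0,-40.6]],"offset":[[-15,-38,0],[-30,-76,0],[-43,-110,0],[-54,-145,0],[-59.5,-168,0]],"claw":[0.1,0.1,0.1,0.1,0.1]}'; python3 -m handwheel '{"rotation":[[0,0,0],[0,0,0],[0,0,0],[0,0,0],[0,0,0]],"offset":[[0,0,-20],[0,0,-50],[0,0,-70],[0,0,-85],[0,0,-90]],"claw":[0.1,0.1,0.1,0.1,0.1]}'; python3 -m handwheel '{"rotation":[[0,0,0],[0,0,0],[0,0,0],[0,0,0],[0,0,0]],"offset":[[0,0,0],[0,0,0],[0,0,0],[0,0,0],[0,0,0]],"claw":[0.1,0.1,0.1,0.1,0.1]}'; python3 -c "
from look import *
look('14',[])"
```

```text
clock: 55.1
ee_pos: [0.59, -0.1741, 0.3353]
tool_rot: [-3.141, -0.0, 0.78]
force: [1.3, -0.7, -2.7]
opening: 0.0155
finger_force: 45.0
clock: 55.72
ee_pos: [0.5303, -0.3426, 0.3352]
tool_rot: [3.141, 0.0, 0.072]
force: [-0.0, 0.2, -2.9]
opening: 0.0156
finger_force: 45.0
clock: 56.35
ee_pos: [0.5314, -0.3405, 0.2439]
tool_rot: [-3.141, 0.001, 0.077]
force: [0.3, -0.0, -2.4]
opening: 0.016
finger_force: 45.0
clock: 56.98
ee_pos: [0.5313, -0.341, 0.2451]
tool_rot: [3.142, -0.0, 0.076]
force: [0.6, 0.8, -2.8]
opening: 0.0155
finger_force: 45.0
{'clock': 57.075, 'joint_positions': [-0.079, 0.744, 0.804, 1.825, -0.688, 0.876, -0.437], 'ee_pos': [0.531, -0.341, 0.245], 'tool_rot': [3.142, -0.0, 0.076], 'force': [-0.015, 0.35, -2.146], 'opening': 0.016, 'finger_force': 44.999}
```

Yaw is 4.35°, position on the mat centre. I lower, release, retreat and check.

```bash
python3 -m handwheel '{"rotation":[[0,0,0],[0,0,0],[0,0,0],[0,0,0],[0,0,0]],"offset":[[0,0,-15],[0,0,-30],[0,0,-40],[0,0,-44],[0,0,-45]],"claw":[0.1,0.1,0.1,0.1,0.1]}'; python3 -m handwheel '{"rotation":[[0,0,0],[0,0,0],[0,0,0],[0,0,0],[0,0,0]],"offset":[[0,0,-0.5],[0,0,-0.5],[0,0,-0.5],[0,0,-0.5],[0,0,-0.5]],"claw":[0.1,0.1,0.1,0.1,0.1]}'
```

```text
clock: 57.7
ee_pos: [0.5306, -0.341, 0.2009]
tool_rot: [-3.138, 0.001, 0.076]
force: [-7.8, 8.7, 19.7]
opening: 0.0158
finger_force: 45.0
clock: 58.32
ee_pos: [0.5305, -0.341, 0.2009]
tool_rot: [-3.139, 0.0, 0.076]
force: [-7.4, 7.4, 17.9]
opening: 0.0154
finger_force: 45.0
```

```bash
python3 -m handwheel '{"rotation":[[0,0,0],[0,0,0],[0,0,0],[0,0,0],[0,0,0]],"offset":[[0,0,1.2],[0,0,1.2],[0,0,1.2],[0,0,1.2],[0,0,1.2]],"claw":[0.1,0.3,0.45,0.45,0.45]}'; python3 -m handwheel '{"rotation":[[0,0,0],[0,0,0],[0,0,0],[0,0,0],[0,0,0]],"offset":[[0,0,25],[0,0,60],[0,0,100],[0,0,130],[-30,50,140]],"claw":[0.45,0.45,0.45,0.45,0.45]}'; python3 -m handwheel '{"rotation":[[0,0,0],[0,0,0],[0,0,0],[0,0,0],[0,0,0]],"offset":[[-20,50,0],[-30,100,0],[-40,140,0],[-50,180,0],[-55,220,0]],"claw":[0.45,0.45,0.45,0.45,0.45]}'; python3 -m handwheel '{"rotation":[[0,0,0],[0,0,0],[0,0,0],[0,0,0],[0,0,0]],"offset":[[0,50,0],[0,100,0],[0,150,0],[0,200,0],[0,250,0]],"claw":[0.45,0.45,0.45,0.45,0.45]}'; python3 -c "
from look import *
look('15',['bar'])
f=cv2.imread('pics/scene15.png')[95:384,150:400]
cv2.imwrite('pics/c15.png',cv2.resize(f,(519,600),interpolation=cv2.INTER_CUBIC))"
```

```text
clock: 58.95
ee_pos: [0.5313, -0.3411, 0.2005]
tool_rot: [3.141, 0.0, 0.076]
force: [-0.1, -0.2, -0.2]
opening: 0.0395
finger_force: 0.0
clock: 59.58
ee_pos: [0.502, -0.2937, 0.3432]
tool_rot: [3.136, -0.004, 0.074]
force: [-0.9, 1.0, 0.7]
opening: 0.0395
finger_force: 0.0
clock: 60.2
ee_pos: [0.4456, -0.0699, 0.3406]
tool_rot: [-3.141, -0.0, 0.076]
force: [0.3, -0.5, -0.1]
opening: 0.0401
finger_force: 0.0
clock: 60.82
ee_pos: [0.446, 0.1806, 0.3408]
tool_rot: [-3.141, -0.0, 0.076]
force: [1.5, 0.5, -0.3]
opening: 0.0394
finger_force: 0.0
top bar [343.1 171.2] [ 533.2 -341.8  333.8   34.5    4.4]
scene bar [228.3 312.1] [ 532.5 -342.7  331.4   31.9    4.4]
{'clock': 60.925, 'joint_positions': [-1.408, 0.444, 1.138, 2.117, -0.523, 0.897, -1.452], 'ee_pos': [0.446, 0.185, 0.34], 'tool_rot': [-3.141, -0.001, 0.085], 'force': [-0.147, -0.602, 0.304], 'opening': 0.04, 'finger_force': 0.0}
```

View pics/c15.png

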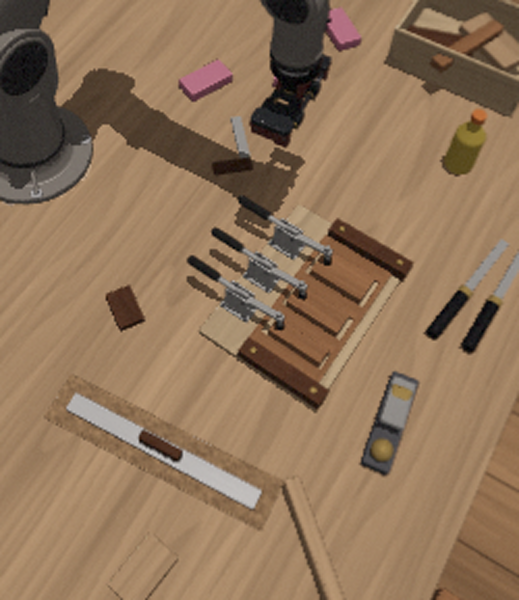

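The straightedge is on the middle of the mat and aligned with it, at (532.8, -342), yaw 4.4°. The clamps are locked and the blanks are still in place. The square and the offcuts have not moved, and the robot touches nothing.

```bash
python3 -m handwheel '{"rotation":[[0,0,0],[0,0,0],[0,0,0],[0,0,0],[0,0,0]],"offset":[[0,0,0],[0,0,0],[0,0,0],[0,0,0],[0,0,0]],"claw":[0.45,0.45,0.45,0.45,0.45]}'; python3 -c "
from bench import bot
print(bot.job_done())"
```

```text
clock: 61.55
ee_pos: [0.4463, 0.1786, 0.3406]
tool_rot: [-3.141, -0.0, 0.076]
force: [0.4, 0.0, -0.4]
opening: 0.0394
finger_force: 0.0
the job is handed in; nothing more can be done
None
```

The job is handed in at about 61.6 s: all three blanks are clamped in their own lanes, the straightedge was pressed above the left rail then the right and is back on the middle of its mat, and the square and offcuts were left alone; I have no verdict from the judge.

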